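# Unload the oat-bar maker and cover its mould

### The arm

A 6-joint arm with a two-finger parallel gripper is mounted at the origin on the work surface. World frame = base frame: x ahead of the robot, y to its left, z up, the work surface at z = 0. Lengths are in m, angles in rad, forces in N, time in s.
With the tool pointing down it reaches from about 0.225 to 0.875 m from the base axis. Payload 3.4 kg.
Tool frame: the origin (TCP) lies at the centre of the arm's flange, where the gripper is bolted on; the fingertips stand 173 mm ahead of it and the grasp point (between the pads) lies 155 mm ahead of it; z points along the fingers, y is the line along which they close (so a half turn about z gives the same grasp; the last joint's range is limited). The gripper opens to 85 mm and grips with 20 to 120 N. Pads are 22 mm wide; open, the fingers measure 114 mm over their backs; the gripper's body (76 mm by 85 mm) begins 54 mm behind the grasp point. The pads swing forward as they close: fully open they stand 13 mm farther back than shut.
Start: joints at [1.088, 0.276, 1.505, -0, 1.361, -0.121], TCP at [0.204, 0.538, 0.405] pointing down, gripper open.
Joint ranges: [-2.89, 2.89], [-0.75, 2.08], [0.22, 2.7], [-1.18, 4.32], [0.11, 2.71], [-2.7, 2.7]. Speed limits (rad/s): [2.57, 2.57, 3.14, 3.14, 3.14, 3.14].

### API

Orientations are given as a unit quaternion [x, y, z, w].
In Python, from plant import arm, eyes gives the robot as it stands.
- The arm moves only by the tool step_arm, never from a script. Its argument "steps" is a list of rows, each an object with "offset": the shift along the tool's x, y, z in units of 0.3 m (1.0 is 0.3 m), a list of three; "rot": the turn, a rotation vector about the tool's x, y, z in units of 30 degrees (1.0 is 30 degrees), a list of three. A call has 1 to 10 rows; each row is the pose to reach, as a shift and turn from the pose commanded when the call began, along the tool's axes at that moment; what a row does not reach only later rows make up. A row lasts 1/10 s, in which the tool goes at most 50 mm and 8.59 degrees, less where a joint would pass 70% of its speed; a pose out of reach is approached as far as the arm can. A call with a number of a shift or a turn outside -1 to 1 is refused whole. A call with a gripper value outside its range is refused whole. "jaw" is the opening, from 0 (shut) to 1 (fully open), set as the call begins (left out, the last holds). The fingers move at their own pace and stop on an object; "grip_force" is the grip in N (left out, the last holds). Time passes only in rows, so rows that repeat a pose let the fingers close. It gives the time, the measured TCP pose, the force, the opening and the grip force at its end, in the units of the state.
- arm.read_state(): the state, without advancing time (a new reading comes with each control period).
- eyes.snapshot(name): name is "side" or "top"; returns the picture (420x560x3 uint8, blue, green, red); there is no depth.
- eyes.get_calibration(name): a dict with "fovy" (degrees; the focal length in pixels is half the picture's height over the tangent of half this angle, whatever the lens; pixels are square), "cx", "cy" (the principal point, pixels), "D" ([k1, k2, p1, p2, k3] as OpenCV has them; the pictures are not rectified), "eye" and "orientation" of the camera in the world. Camera axes: x right, y up, looking along -z (the intrinsics and any distortion apply to the point x, -y, -z); pixel columns grow to the right and rows downward; lengths in m; the calibration is good to about 2 mm. A picture is of the moment at which its call begins. get_calibration takes no time and is no camera call.
- arm.finish_job(): hands the job in; it is judged then, once.
The state is a dict: "time_s": time; "qpos": joint angles; "dq": joint speeds; "joint_torque": joint torques, N m; "tcp_pos": TCP position; "eef_rot": TCP orientation; "contact_force": force on the tool from outside, world axes, zero at the start; "wrist_torque": the same for the moment, N m; "opening": finger opening in m; "finger_force": force on a finger pad.
Only numpy, scipy, OpenCV 4.12 (cv2) and the standard library are available. Lean on these libraries where they do the work, as an engineer would, in place of code of your own. Each camera call takes 0.05 s, during which the arm holds its last target. There are 200 camera calls.

### The job

Baking is over: first switch the bar maker fully off at its toggle, before any bar is touched. Then lift every baked bar out of the mould and lay it flat on the wire cooling rack, side by side with none on top of another, and when the mould is empty put the cover fully home over it. Leave the groceries where they stand.

Things in the scene. Friction and masses are not known exactly. Their poses are not given: they have to be found in the camera images.
- maker: The bar maker, a red appliance fixed to the worktop: body 215 (x) x 250 (y) x 45 mm high, with a raised dark steel mould towards its -y side (see mould) and an aluminium strip with the toggle on its +y side. Origin: centre of the underside, on the worktop; x points from its front to its back, z up.
- mould (a point): Centre of the mould's top face, 35 mm to the -y side of the maker's origin, 70 mm above the worktop; axes as the maker. The mould, 200 (x) x 165 (y) mm, stands 25 mm above the red body. Six cavities open upwards, 36 (x) x 70 (y) mm, 18 mm deep, centred at x = -64, 0, +64 and y = -39, +39 mm from this point; some may be empty.
- toggle (a joint): Maker's on/off toggle: a 60 mm rod (10 mm thick) hinged about the maker's y axis, 67 mm above the worktop at maker x = 0, y = +90 mm, over a grey block 70 x 50 x 25 mm on the red body. 0 rad = fully OFF, leaning 0.5 rad to the maker's -x side (its front); 1.0 rad = fully ON, leaning 0.5 rad to +x. Stays where left; about 1 N at its ball moves it; firm stops at both ends.
- toggle_tip (a point): Centre of the black ball (26 mm across) on the end of the toggle, 60 mm from its hinge.
- cover: Loose aluminium cover, 216 (x) x 181 (y) mm, 0.35 kg: 4 mm plate (top face 18 mm above origin), 14 mm skirt (inside 210 x 175 mm) that goes down round the mould with 5 mm to spare each side; long side along the maker's x, either way round. Black handle on top, centred: 18 (x) x 60 (y) x 30 mm high. Origin: centre of the skirt's lower edge, 14 mm below mould when home (plate on mould).
- rack: Low wire cooling rack fixed to the worktop, 220 (x) x 180 (y) mm, flat top 12 mm above its origin. Origin: centre of the underside.
- bar1: Hard-baked oat bar (may be absent), rigid, 66 (x) x 32 (y) x 34 (z) mm, 0.05 kg, its lower 14 mm slightly narrower (62 x 28 mm). Origin: its very centre; x along its length, z up as baked. In a cavity its length lies along the maker's y, its underside rests on the cavity floor, and it stands 16 mm proud of the mould's top face.
- bar2: Hard-baked oat bar (may be absent), rigid, 66 (x) x 32 (y) x 34 (z) mm, 0.05 kg, its lower 14 mm slightly narrower (62 x 28 mm). Origin: its very centre; x along its length, z up as baked. In a cavity its length lies along the maker's y, its underside rests on the cavity floor, and it stands 16 mm proud of the mould's top face.
- bar3: Hard-baked oat bar (may be absent), rigid, 66 (x) x 32 (y) x 34 (z) mm, 0.05 kg, its lower 14 mm slightly narrower (62 x 28 mm). Origin: its very centre; x along its length, z up as baked. In a cavity its length lies along the maker's y, its underside rests on the cavity floor, and it stands 16 mm proud of the mould's top face.
- bar4: Hard-baked oat bar (may be absent), rigid, 66 (x) x 32 (y) x 34 (z) mm, 0.05 kg, its lower 14 mm slightly narrower (62 x 28 mm). Origin: its very centre; x along its length, z up as baked. In a cavity its length lies along the maker's y, its underside rests on the cavity floor, and it stands 16 mm proud of the mould's top face.
- bar5: Hard-baked oat bar (may be absent), rigid, 66 (x) x 32 (y) x 34 (z) mm, 0.05 kg, its lower 14 mm slightly narrower (62 x 28 mm). Origin: its very centre; x along its length, z up as baked. In a cavity its length lies along the maker's y, its underside rests on the cavity floor, and it stands 16 mm proud of the mould's top face.
- bar6: Hard-baked oat bar (may be absent), rigid, 66 (x) x 32 (y) x 34 (z) mm, 0.05 kg, its lower 14 mm slightly narrower (62 x 28 mm). Origin: its very centre; x along its length, z up as baked. In a cavity its length lies along the maker's y, its underside rests on the cavity floor, and it stands 16 mm proud of the mould's top face.
- tin: Food tin standing by, 74 mm across, 100 mm high; origin: centre of the underside. Not to be disturbed.
- jar: Glass jar standing by, 76 mm across, 120 mm high; origin: centre of the underside. Not to be disturbed.
- sauce: Sauce bottle standing by, 60 mm across, 150 mm high; origin: centre of the underside. Not to be disturbed.

How it is judged:
On the way, in this order (a step that is already met when the one before it is completed fails the run):
1. the toggle is fully off (value of joint toggle below 0.15 rad), for 0.2 s.
2. every bar lies flat on the cooling rack, released (x of bar1 in the frame of rack between -0.108 and 0.108 m and y of bar1 in the frame of rack between -0.088 and 0.088 m and z of bar1 in the frame of rack between 0.02 and 0.037 m and linear speed of each of bar1, bar2, bar3, bar4, bar5, bar6 below 0.03 m/s and contact force between each of bar1, bar2, bar3, bar4, bar5, bar6 and the fingers below 0.1 N and x of bar2 in the frame of rack between -0.108 and 0.108 m and y of bar2 in the frame of rack between -0.088 and 0.088 m and z of bar2 in the frame of rack between 0.02 and 0.037 m and x of bar3 in the frame of rack between -0.108 and 0.108 m and y of bar3 in the frame of rack between -0.088 and 0.088 m and z of bar3 in the frame of rack between 0.02 and 0.037 m and x of bar4 in the frame of rack between -0.108 and 0.108 m and y of bar4 in the frame of rack between -0.088 and 0.088 m and z of bar4 in the frame of rack between 0.02 and 0.037 m and x of bar5 in the frame of rack between -0.108 and 0.108 m and y of bar5 in the frame of rack between -0.088 and 0.088 m and z of bar5 in the frame of rack between 0.02 and 0.037 m and x of bar6 in the frame of rack between -0.108 and 0.108 m and y of bar6 in the frame of rack between -0.088 and 0.088 m and z of bar6 in the frame of rack between 0.02 and 0.037 m), for 0.2 s.
3. the cover is fully home over the empty mould (z of cover in the frame of mould between -0.018 and -0.01 m and horizontal distance between cover and mould below 0.012 m and angle between the x axis of cover and the x axis of maker, either way round below 0.12 rad and angle between cover's own z axis and vertical below 0.05 rad and linear speed of cover below 0.03 m/s and contact force between cover and the fingers below 0.1 N), for 0.2 s.
At the end, for the whole second after the job is handed in: Toggle within 0.15 rad of off; every bar present flat on the rack, its centre over it and at most 25 mm above its top (not on end, not stacked); cover level on the mould, height within 4 mm, centred within 12 mm, square within 0.12 rad; all at rest and released (all of step 2 and all of step 3 and value of joint toggle below 0.15 rad); the robot touches nothing.
It fails at once if a bar is gripped or touched by the fingers while the toggle is still on (value of joint toggle above 0.5 rad and (contact force between the fingers and bar1 above 0.5 N or contact force between the fingers and bar2 above 0.5 N or contact force between the fingers and bar3 above 0.5 N or contact force between the fingers and bar4 above 0.5 N or contact force between the fingers and bar5 above 0.5 N or contact force between the fingers and bar6 above 0.5 N)).
It fails at once if the tin is moved more than 30 mm or knocked over (distance of tin from where it was at the start of the episode above 0.03 m or angle between tin's own z axis and vertical above 0.5 rad).
It fails at once if the jar is moved more than 30 mm or knocked over (distance of jar from where it was at the start of the episode above 0.03 m or angle between jar's own z axis and vertical above 0.5 rad).
It fails at once if the sauce is moved more than 30 mm or knocked over (distance of sauce from where it was at the start of the episode above 0.03 m or angle between sauce's own z axis and vertical above 0.5 rad).
Of bar1, bar2, bar3, bar4, bar5, bar6 only 4 to 6 are there at a start; the rules pass over those that are not, and their reading is None.
At some moment in a run one of bar1, bar2, bar3, bar4, bar5, bar6, cover may be knocked a few centimetres aside while the robot is not near it.
Once in a run the grip may slacken for a moment while it holds something.
It also fails if it takes over 210 s, if anything falls off the work surface, if the arm or the gripper's body presses on something with over 40 N, if the wrist force passes 120 N, or if a joint passes its speed limit or range.

## Working session

There is one attempt and no reset: what is moved stays moved. The work goes in short steps, Python scripts to look and compute and a tool call to move; the robot and the scene stay as the last step left them, time stands still between calls to the robot, and variables do not carry over. Pictures are saved under pics/ and viewed, at most 14 in all, crops included, and the job is handed in when it is done.

Besides the shell and the picture viewer there is one more tool, called after ">>>" in YAML: its name, and indented under it one key for each argument. step_arm: Moves the arm, as the interface text tells. Its arguments: {"type":"object","properties":{"steps":{"type":"array"},"jaw":{"type":"number"},"grip_force":{"type":"number"}},"required":["steps"]}

```bash
ls; mkdir -p pics
python3 - <<'E'
from plant import arm, eyes
import cv2
for n in("side","top"):
    print(n,eyes.get_calibration(n)); cv2.imwrite(f"pics/{n}0.png",eyes.snapshot(n))
print(arm.read_state())
E
```

```text
pics
side {'fovy': 47.53069552529023, 'cx': 282.0223154552135, 'cy': 209.1951448281229, 'D': array([-0.17041457,  0.        ,  0.        ,  0.        ,  0.        ]), 'eye': array([ 0.13647106, -0.68764132,  0.83950663]), 'orientation': array([ 0.39231142, -0.1274472 , -0.26475962,  0.87163714])}
top {'fovy': 52.33545508144788, 'cx': 274.383289131624, 'cy': 210.05031585121415, 'D': array([-0.00254196,  0.        ,  0.        ,  0.        ,  0.        ]), 'eye': array([0.4861249 , 0.01083432, 1.18223615]), 'orientation': array([ 0.03431163, -0.05136564, -0.69911653,  0.71233444])}
{'time_s': 0.1, 'qpos': array([ 1.08801783e+00,  2.76520590e-01,  1.50599708e+00,  1.52846332e-06,
        1.36069577e+00, -1.21016623e-01]), 'dq': array([ 0.00068984, -0.00074806, -0.00251274,  0.00082944,  0.00015154,
        0.00013631]), 'joint_torque': array([ 1.58106071e-03, -4.17698872e+01, -2.46406281e+01, -1.26289865e-04,
        5.83215966e-03,  6.84340478e-07]), 'tcp_pos': array([0.20343227, 0.53761189, 0.40393611]), 'eef_rot': array([ 1.79896305e-01,  9.83685246e-01, -7.73519946e-04, -2.41669652e-04]), 'contact_force': array([-0.22448256, -1.11328589,  0.08765529]), 'wrist_torque': array([-0.01804077,  0.04952045, -0.04481338]), 'finger_force': 0.0, 'opening': 0.08553517578660602}
```

View pics/side0.png

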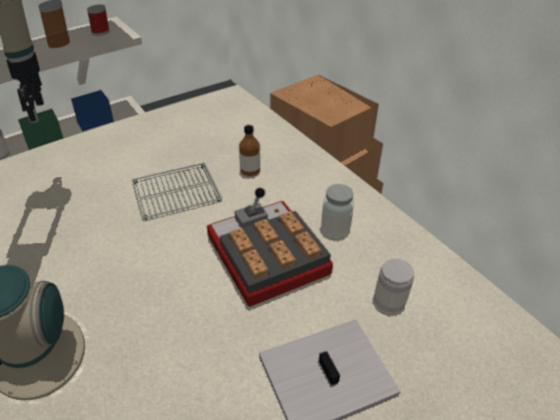

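View pics/top0.png

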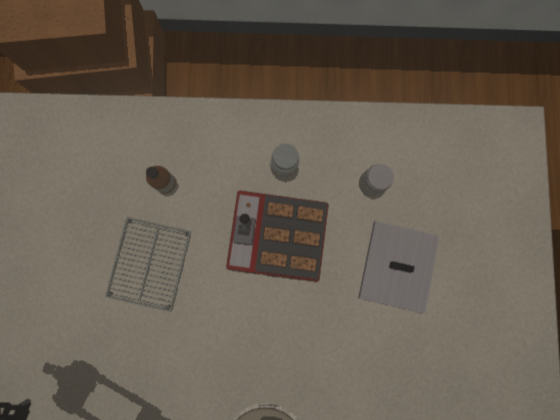

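```bash
cat > h.py <<'E'
import numpy as np, cv2
from scipy.spatial.transform import Rotation as R
from plant import arm, eyes
def cam(n):
    c=eyes.get_calibration(n); f=210/np.tan(np.radians(c['fovy'])/2)
    K=np.array([[f,0,c['cx']],[0,f,c['cy']],[0,0,1]])
    M=R.from_quat(c['orientation']).as_matrix()@np.diag([1,-1,-1])  # cv cam -> world
    return K,c['D'],np.array(c['eye']),M
def ray(n,uv):
    K,D,e,M=cam(n); p=cv2.undistortPoints(np.float64(uv).reshape(-1,1,2),K,D)[:,0]
    d=np.c_[p,np.ones(len(p))]@M.T
    return e,d/np.linalg.norm(d,axis=1)[:,None]
def plane(n,uv,z):
    e,d=ray(n,uv); return e+d*((z-e[2])/d[:,2])[:,None]
def proj(n,P):
    K,D,e,M=cam(n); return cv2.projectPoints((np.float64(P).reshape(-1,3)-e)@M,np.zeros(3),np.zeros(3),K,D)[0][:,0]
def tri(a,b):  # side uv, top uv -> point, miss
    e1,d1=ray('side',a);e2,d2=ray('top',b);d1=d1[0];d2=d2[0]
    s=np.linalg.lstsq(np.c_[d1,-d2],e2-e1,rcond=None)[0]
    p,q=e1+s[0]*d1,e2+s[1]*d2; return (p+q)/2,np.linalg.norm(p-q)
def blobs(mask,amin):
    n,l,s,c=cv2.connectedComponentsWithStats(mask.astype(np.uint8)*255)
    return [(c[i],s[i,4],l==i) for i in range(1,n) if s[i,4]>=amin]
def rect(m):
    c,_=cv2.findContours(m.astype(np.uint8),cv2.RETR_EXTERNAL,cv2.CHAIN_APPROX_NONE)
    return cv2.boxPoints(cv2.minAreaRect(max(c,key=cv2.contourArea)))
def go(p,yaw=None,axis=None):
    """offset/rot numbers from the present pose to TCP p (tool down); yaw = world angle of closing line"""
    s=arm.read_state(); Q=R.from_quat(s['eef_rot']); m=Q.as_matrix()
    off=m.T@(np.array(p)-s['tcp_pos'])/0.3
    if yaw is None: y=m[:,1]; yaw=np.arctan2(y[1],y[0])
    c=[]
    for k in(0,np.pi):
        y=np.array([np.cos(yaw+k),np.sin(yaw+k),0]); z=np.array([0,0,-1.]); x=np.cross(y,z)
        c.append((Q.inv()*R.from_matrix(np.c_[x,y,z])).as_rotvec()/np.radians(30))
    c.sort(key=np.linalg.norm)
    print('off',off.round(3),'rot',c[0].round(3),'alt',c[1].round(2),'q6',s['qpos'][5].round(2),'t',round(s['time_s'],2))
E
python3 - <<'E'
from h import *
for n in('side','top'):
    im=cv2.imread(f'pics/{n}0.png');hsv=cv2.cvtColor(im,cv2.COLOR_BGR2HSV);H,S,V=cv2.split(hsv)
    roi=np.zeros(H.shape,bool)
    if n=='side': roi[185:310,200:340]=1
    else: roi[185:285,222:335]=1
    bar=roi&(H>5)&(H<25)&(S>70)&(V>110)
    red=roi&((H<5)|(H>172))&(S>130)
    bar=cv2.morphologyEx(bar.astype(np.uint8),cv2.MORPH_CLOSE,np.ones((3,3)))>0
    print(n,'bars')
    for c,a,m in blobs(bar,40):
        r=rect(m);print(c.round(1),a,'rectc',r.mean(0).round(1), plane(n,[c],.086)[0].round(4))
    print('red',[ (c.round(1),a) for c,a,m in blobs(red,40)])
    ball=roi&(V<45); print('dark',[(c.round(1),a) for c,a,m in blobs(ball,10)])
    # dark handle
    r2=np.zeros(H.shape,bool)
    if n=='side': r2[345:390,310:350]=1
    else: r2[255:280,380:425]=1
    for c,a,m in blobs(r2&(V<70),20): print('handle',c.round(1),a,rect(m).round(1).tolist())
    print('samples',hsv[ (195,258) if n=='side' else (218,244)], hsv[(380,350) if n=='side' else (240,380)], hsv[(400,230) if n=='side' else (340,300)])
E
```

```text
side bars
[291.1 221.1] 263 rectc [290.8 220.7] [ 0.6217 -0.0299  0.086 ]
[265.8 229.6] 275 rectc [265.8 229.7] [ 0.5569 -0.0218  0.086 ]
[240.9 238.8] 286 rectc [240.9 238.6] [ 0.4941 -0.0161  0.086 ]
[307.6 242.4] 303 rectc [307.6 242.3] [ 0.6122 -0.1074  0.086 ]
[282.  251.5] 323 rectc [282.1 251.4] [ 0.5491 -0.0991  0.086 ]
[254.7 261.2] 342 rectc [254.7 261.1] [ 0.4845 -0.0907  0.086 ]
red [(array([267.8, 276.5]), np.int32(1652))]
dark [(array([259.4, 192.6]), np.int32(54)), (array([277.3, 272.6]), np.int32(558))]
handle [328.6 368.4] 384 [[315.3999938964844, 355.79998779296875], [326.6000061035156, 350.20001220703125], [341.6000061035156, 380.20001220703125], [330.3999938964844, 385.79998779296875]]
samples [105  46  11] [ 10  14 164] [ 21  36 192]
top bars
[316.1 215. ] 48 rectc [316.1 214.7] [ 0.6092 -0.1227  0.086 ]
[279.6 260.5] 44 rectc [279.7 259.7] [ 0.4906 -0.0301  0.086 ]
red [(array([253.6, 234. ]), np.int32(489))]
dark [(array([244.9, 218.8]), np.int32(26))]
handle [401.2 266.7] 172 [[388.6000061035156, 267.8999938964844], [390.0, 260.79998779296875], [414.1000061035156, 265.6000061035156], [412.70001220703125, 272.70001220703125]]
samples [10 33 47] [ 10  21 109] [ 20  42 122]
```

Run:
```python
import cv2,numpy as np
a=cv2.imread('pics/top0.png');b=cv2.imread('pics/side0.png')
A=cv2.resize(a[180:300,215:335],(400,400),interpolation=cv2.INTER_CUBIC)
B=cv2.resize(b[180:310,200:330],(400,400),interpolation=cv2.INTER_CUBIC)
cv2.imwrite('pics/crop1.png',np.hstack([A,B]))
```

```text
(no output)
```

View pics/crop1.png

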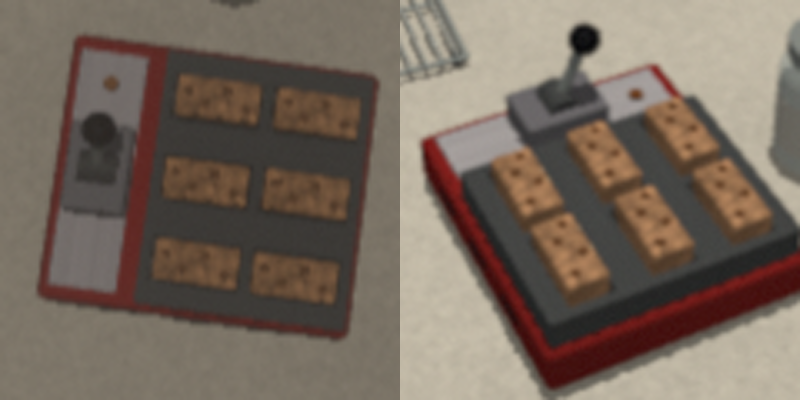

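The crops show six bars in a 3×2 grid. The toggle ball, at top px (244.5,219) and side px (259.5,192.5), leans towards +x, so the maker is on. The mould top is dark.

Run:
```python
from h import *
B={}
for n in('side','top'):
    im=cv2.imread(f'pics/{n}0.png');hsv=cv2.cvtColor(im,cv2.COLOR_BGR2HSV);H,S,V=cv2.split(hsv)
    roi=np.zeros(H.shape,bool)
    if n=='side': roi[208:310,225:340]=1
    else: roi[195:285,262:335]=1
    bar=roi&(H>5)&(H<25)&(S>70)&(V>(110 if n=='side' else 55))
    bar=cv2.morphologyEx(bar.astype(np.uint8),cv2.MORPH_CLOSE,np.ones((3,3)))>0
    B[n]=[c for c,a,m in blobs(bar,100)]; print(n,len(B[n]))
S=np.array(B['side']);T=np.array(B['top'])
# pair through plane points
ps=plane('side',S,.086);pt=plane('top',T,.086);P=[]
for i,s in enumerate(S):
    j=np.argmin(np.linalg.norm(pt[:,:2]-ps[i,:2],axis=1));p,d=tri(s,T[j]);P.append((p+0,*ps[i,:2],*pt[j,:2]));print(p.round(4),round(d*1e3,1),'side',ps[i,:2].round(4),'top',pt[j,:2].round(4))
avg=np.array([(p[1:3] if 0 else ((p[1]+p[3])/2,(p[2]+p[4])/2)) for p in P])
xs=np.array([64,0,-64,64,0,-64])/1e3;ys=np.array([39,39,39,-39,-39,-39])/1e3
M=cv2.estimateAffinePartial2D(np.c_[xs,ys],avg)[0];print(M.round(4),'scale',np.hypot(M[0,0],M[1,0]),'yaw',np.arctan2(M[1,0],M[0,0]))
print('ball',tri([259.4,192.6],[244.9,218.8]));print('handle',tri([328.6,368.4],[401.2,266.7]))
for n,uv in(('side',[328.6,368.4]),('top',[401.2,266.7])): print(plane(n,[uv],.04))
im=cv2.imread('pics/top0.png');hsv=cv2.cvtColor(im,cv2.COLOR_BGR2HSV)
r=np.zeros(im.shape[:2],bool);r[215:318,352:445]=1
for c,a,m in blobs(r&(hsv[...,1]<32),500):
    q=rect(m);print('cover',a,q.round(1).tolist());w=plane('top',q,.018);print(w.round(3).tolist(),w.mean(0),[np.linalg.norm(w[i]-w[i-1]) for i in range(4)],[np.arctan2(*(w[i]-w[i-1])[1::-1]) for i in range(4)])
bg=cv2.GaussianBlur(im,(31,31),0).astype(int);d=np.abs(im.astype(int)-bg).sum(2)>30
r[:]=0;r[212:315,102:196]=1;m=cv2.morphologyEx((r&d).astype(np.uint8),cv2.MORPH_CLOSE,np.ones((7,7)))>0
for c,a,m in blobs(m,1000):
    q=rect(m);w=plane('top',q,.01);print('rack',q.round(1).tolist(),w.round(3).tolist(),w.mean(0),[np.linalg.norm(w[i]-w[i-1]) for i in range(4)],[np.arctan2(*(w[i]-w[i-1])[1::-1]) for i in range(4)])
```

```text
side 6
top 6
[ 0.6219 -0.0291  0.0851] 0.5 side [ 0.6216 -0.0301] top [ 0.6216 -0.029 ]
[ 0.5579 -0.0204  0.0843] 0.1 side [ 0.5569 -0.0218] top [ 0.5578 -0.0204]
[ 0.495  -0.0152  0.0848] 0.8 side [ 0.4941 -0.0161] top [ 0.4954 -0.0153]
[ 0.6123 -0.1069  0.0854] 0.4 side [ 0.6122 -0.1074] top [ 0.6121 -0.1067]
[ 0.55   -0.0976  0.0841] 0.3 side [ 0.5491 -0.0991] top [ 0.5497 -0.0973]
[ 0.4854 -0.0895  0.0844] 0.5 side [ 0.4845 -0.0907] top [ 0.4857 -0.0894]
[[ 0.9871  0.1187  0.5534]
 [-0.1187  0.9871 -0.0603]] scale 0.9942276668770397 yaw -0.11965054710214457
ball (array([0.59166585, 0.05940417, 0.12400474]), np.float64(0.0006168245802912759))
handle (array([ 0.479938  , -0.35935669,  0.03240473]), np.float64(0.00014823831967011408))
[[ 0.47663846 -0.36241382  0.04      ]]
[[ 0.4800414 -0.3569521  0.04     ]]
cover 5362 [[357.5, 299.6000061035156], [373.79998779296875, 220.3000030517578], [440.79998779296875, 234.10000610351562], [424.5, 313.29998779296875]]
[[0.39, -0.244, 0.018], [0.605, -0.29, 0.018], [0.571, -0.476, 0.018], [0.356, -0.425, 0.018]] [ 0.48070329 -0.35867609  0.018     ] [np.float64(0.18422081304647991), np.float64(0.2200573199182642), np.float64(0.18855826383494678), np.float64(0.22029444221708525)] [np.float64(1.3868978759689063), np.float64(-0.21221522941849846), np.float64(-1.7543144453921078), np.float64(2.909703993630981)]
rack [[105.0999984741211, 297.79998779296875], [125.0, 213.1999969482422], [191.89999389648438, 228.89999389648438], [172.0, 313.5]] [[0.384, 0.432, 0.01], [0.612, 0.393, 0.01], [0.573, 0.209, 0.01], [0.345, 0.252, 0.01]] [0.47861248 0.32144533 0.01      ] [np.float64(0.18387010034315765), np.float64(0.23172005455949246), np.float64(0.18843949008575678), np.float64(0.2314155508305677)] [np.float64(1.3594988910284072), np.float64(-0.17071733345707563), np.float64(-1.7829650023093282), np.float64(2.9511740037992316)]
```

Run:
```python
from h import *
# grocery tops, both views by eye
print('jar',tri([339,192],[285,153]),'tin',tri([396,270],[379,177]),'sauce',tri([249,129.5],[152.5,172.5]))
q=np.array([[388.6,267.9],[390,260.8],[414.1,265.6],[412.7,272.7]]);w=plane('top',q,.048)[:,:2];e=w[2]-w[1];print('handle long dir yaw',np.arctan2(*e[::-1])+np.pi/2)
go([.643,.055,.40],-.12)
```

```text
jar (array([ 0.7607249 , -0.0366969 ,  0.11691354]), np.float64(0.006408621500619214)) tin (array([ 0.71070198, -0.28469109,  0.0979034 ]), np.float64(0.0005018260890861854)) sauce (array([0.70046338, 0.28798472, 0.14286595]), np.float64(0.0011090268493235361))
handle long dir yaw -0.17797310285454526
off [-1.94  -0.986  0.014] rot [-3.000e-03  2.000e-03  2.538e+00] alt [-0.   -0.   -3.46] q6 -0.12 t 0.1
```

>>> step_arm:
  steps:
    - {"offset": [-0.25,-0.12,0],"rot": [0,0,0.25]}
    - {"offset": [-0.4,-0.2,0],"rot": [0,0,0.5]}
    - {"offset": [-0.55,-0.28,0],"rot": [0,0,0.75]}
    - {"offset": [-0.7,-0.35,0],"rot": [0,0,1]}
    - {"offset": [-0.85,-0.43,0],"rot": [0,0,1]}
    - {"offset": [-1,-0.5,0],"rot": [0,0,1]}
    - {"offset": [-1,-0.5,0],"rot": [0,0,1]}
    - {"offset": [-1,-0.5,0],"rot": [0,0,1]}
  jaw: 0

```text
time_s: 0.9
tcp_pos: [0.4338, 0.2883, 0.4043]
eef_rot: [0.431, 0.902, -0.001, 0.001]
contact_force: [-0.3, 0.9, 0.3]
opening: 0.0002
finger_force: 0.0
```

Run:
```python
from h import *
go([.643,.055,.40],-.12)
```

```text
off [-1.043  0.053  0.016] rot [1.000e-03 4.000e-03 1.528e+00] alt [-0.01  0.   -4.47] q6 -0.23 t 0.9
```

>>> step_arm:
  steps:
    - {"offset": [-0.15,0,0],"rot": [0,0,0.25]}
    - {"offset": [-0.3,0,0],"rot": [0,0,0.5]}
    - {"offset": [-0.5,0.03,0],"rot": [0,0,0.75]}
    - {"offset": [-0.7,0.05,0],"rot": [0,0,1]}
    - {"offset": [-0.85,0.05,0],"rot": [0,0,1]}
    - {"offset": [-0.95,0.05,0],"rot": [0,0,1]}
    - {"offset": [-1,0.05,0],"rot": [0,0,1]}
    - {"offset": [-1,0.05,0],"rot": [0,0,1]}

```text
time_s: 1.7
tcp_pos: [0.6335, 0.0675, 0.4036]
eef_rot: [0.649, 0.761, -0.0, -0.001]
contact_force: [0.1, 0.9, 0.2]
opening: -0.0001
finger_force: 0.0
```

Run:
```python
from h import *
go([.643,.055,.40],-.12)
```

```text
off [-0.046  0.025  0.012] rot [-0.003 -0.001  0.534] alt [ 0.   -0.   -5.47] q6 -0.16 t 1.7
```

>>> step_arm:
  steps:
    - {"offset": [-0.045,0.025,0.01],"rot": [0,0,0.25]}
    - {"offset": [-0.045,0.025,0.01],"rot": [0,0,0.534]}
    - {"offset": [-0.045,0.025,0.1],"rot": [0,0,0.534]}
    - {"offset": [-0.045,0.025,0.2],"rot": [0,0,0.534]}
    - {"offset": [-0.045,0.025,0.3],"rot": [0,0,0.534]}
    - {"offset": [-0.045,0.025,0.38],"rot": [0,0,0.534]}
    - {"offset": [-0.045,0.025,0.42],"rot": [0,0,0.534]}
    - {"offset": [-0.045,0.025,0.42],"rot": [0,0,0.534]}
    - {"offset": [-0.045,0.025,0.42],"rot": [0,0,0.534]}

```text
time_s: 2.6
tcp_pos: [0.6421, 0.0575, 0.2797]
eef_rot: [0.747, 0.665, 0.001, 0.0]
contact_force: [0.8, 0.2, 0.1]
opening: -0.0005
finger_force: 0.0
```

Run:
```python
from h import *
go([.5683,.0638,.278],-.12)
```

```text
off [-0.008 -0.247  0.005] rot [ 0.002 -0.001  0.006] alt [ 0.    0.   -5.99] q6 0.1 t 2.6
```

>>> step_arm:
  steps:
    - {"offset": [-0.005,-0.03,0],"rot": [0,0,0]}
    - {"offset": [-0.005,-0.06,0],"rot": [0,0,0]}
    - {"offset": [-0.005,-0.09,0],"rot": [0,0,0]}
    - {"offset": [-0.005,-0.12,0],"rot": [0,0,0]}
    - {"offset": [-0.005,-0.15,0],"rot": [0,0,0]}
    - {"offset": [-0.005,-0.17,0],"rot": [0,0,0]}
    - {"offset": [-0.005,-0.19,0],"rot": [0,0,0]}
    - {"offset": [-0.005,-0.21,0],"rot": [0,0,0]}
    - {"offset": [-0.005,-0.225,0],"rot": [0,0,0]}
    - {"offset": [-0.005,-0.225,0],"rot": [0,0,0]}

```text
time_s: 3.6
tcp_pos: [0.5739, 0.063, 0.2783]
eef_rot: [0.747, 0.664, -0.001, -0.001]
contact_force: [0.3, -0.3, -1.2]
opening: -0.0001
finger_force: 0.0
```

>>> step_arm:
  steps:
    - {"offset": [0,-0.01,0],"rot": [0,0,0]}
    - {"offset": [0,-0.02,0],"rot": [0,0,0]}
    - {"offset": [0,-0.03,0],"rot": [0,0,0]}
    - {"offset": [0,-0.03,0],"rot": [0,0,0]}

```text
time_s: 4.0
tcp_pos: [0.5665, 0.0639, 0.2788]
eef_rot: [0.747, 0.664, 0.001, 0.001]
contact_force: [3.8, -0.3, -2.4]
opening: 0.0001
finger_force: 1.7
```

Run:
```python
from h import *
a=eyes.snapshot('top');b=eyes.snapshot('side')
cv2.imwrite('pics/tog.png',np.hstack([cv2.resize(a[180:300,215:335],(400,400),interpolation=2),cv2.resize(b[160:290,200:330],(400,400),interpolation=2)]))
```

```text
(no output)
```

View pics/tog.png

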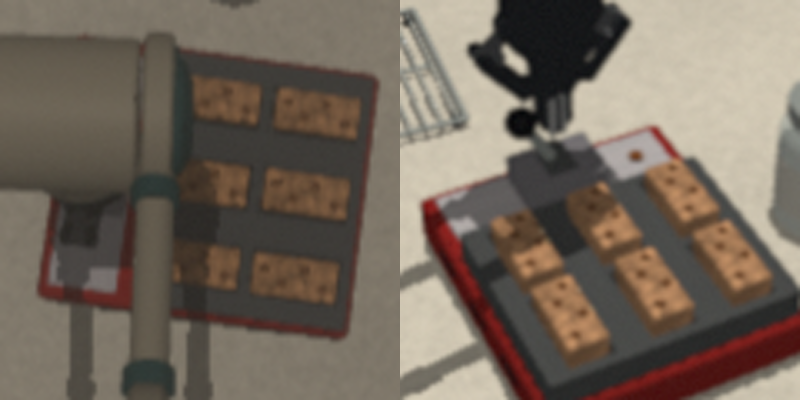

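The side crop shows the ball pushed to the front (crop px 520,122), with a 3.8 N reaction. I'll push a little further, then back off and lift.

>>> step_arm:
  steps:
    - {"offset": [0,-0.007,0],"rot": [0,0,0]}
    - {"offset": [0,-0.015,0],"rot": [0,0,0]}
    - {"offset": [0,-0.015,0],"rot": [0,0,0]}

```text
time_s: 4.4
tcp_pos: [0.5647, 0.0641, 0.2793]
eef_rot: [0.748, 0.664, 0.004, 0.004]
contact_force: [10.6, -1.4, -7.4]
opening: 0.0001
finger_force: 5.6
```

>>> step_arm:
  steps:
    - {"offset": [0,0.05,0],"rot": [0,0,0]}
    - {"offset": [0,0.07,-0.1],"rot": [0,0,0]}
    - {"offset": [0,0.07,-0.25],"rot": [0,0,0]}
    - {"offset": [0.2,0.07,-0.35],"rot": [0,0,0]}
    - {"offset": [0.35,0.07,-0.35],"rot": [0,0,0]}
    - {"offset": [0.5,0.07,-0.35],"rot": [0,0,0]}
    - {"offset": [0.65,0.07,-0.35],"rot": [0,0,0]}
    - {"offset": [0.8,0.07,-0.35],"rot": [0,0,0]}
    - {"offset": [0.8,0.07,-0.35],"rot": [0,0,0]}
  jaw: 0.55

```text
time_s: 5.3
tcp_pos: [0.6095, 0.3057, 0.3828]
eef_rot: [0.746, 0.666, -0.0, -0.002]
contact_force: [-1.9, -0.7, 0.7]
opening: 0.0469
finger_force: 0.0
```

```bash
cat > bars.py <<'E'
from h import *
def dark(n,roi,t):
    im=eyes.snapshot(n);V=cv2.cvtColor(im,cv2.COLOR_BGR2HSV)[...,2];m=np.zeros(V.shape,bool);m[roi[0]:roi[1],roi[2]:roi[3]]=1
    return im,blobs(m&(V<t),15)
E
python3 - <<'E'
from bars import *
print(arm.read_state()['opening'])
a,t=dark('top',(195,275,228,258),45);b,s=dark('side',(175,225,230,280),45)
print([(c.round(1),n) for c,n,_ in t],[(c.round(1),n) for c,n,_ in s])
cv2.imwrite('pics/tog2.png',np.hstack([cv2.resize(a[180:300,215:335],(400,400),interpolation=2),cv2.resize(b[160:290,200:330],(400,400),interpolation=2)]))
M=np.array([.5534,-.0603]);th=-.12;r=np.array([[np.cos(th),-np.sin(th)],[np.sin(th),np.cos(th)]])
for l in(-.5,-.35,-.2): P=[*(M+r@[.06*np.sin(l),.125]),.067+.06*np.cos(l)];print(l,proj('top',P),proj('side',P))
E
```

```text
0.0468967132223971
[] [(array([238.7, 199.5]), np.int32(58))]
-0.5 [[241.21504575 239.83247897]] [[238.99717081 199.94834062]]
-0.35 [[241.62175581 236.47133272]] [[242.14236473 197.73385441]]
-0.2 [[242.08343411 232.94245993]] [[245.48660556 195.8810901 ]]
```

View pics/tog2.png

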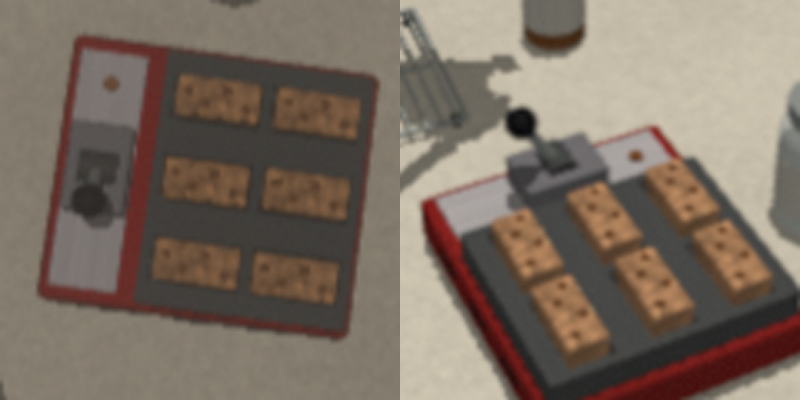

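The toggle ball projects at the fully off position: side px (238.7,199.5) against a predicted (239,200). Next are the bars.

```bash
cat > plan.py <<'E'
from h import *
import sys
def rot(t): return np.array([[np.cos(t),-np.sin(t)],[np.sin(t),np.cos(t)]])
MC=np.array([.5534,-.0603]); RC=np.array([.4786,.3214])
BAR=[MC+rot(-.12)@[x,y] for x,y in((.064,.039),(.064,-.039),(0,.039),(0,-.039),(-.064,.039),(-.064,-.039))]
SLOT=[RC+rot(-.196)@[x,y] for x,y in((.068,.04),(.068,-.04),(0,.04),(0,-.04),(-.068,.04),(-.068,-.04))]
E
python3 - <<'E'
from plan import *
go([*BAR[0],.330],-.12)
m=R.from_euler('z',0).as_matrix()
for b,s in zip(BAR,SLOT):
    d=s-b; print('bar',b.round(4),'slot',s.round(4),'tool d /0.3 (x,y)',round((.12*d[0]+.993*d[1])/.3,3),round((.993*d[0]-.12*d[1])/.3,3))
E
```

```text
off [-1.089  0.167  0.178] rot [-0.006  0.004  0.009] alt [-0.01 -0.01 -5.99] q6 0.47 t 5.4
bar [ 0.6216 -0.0292] slot [0.5531 0.3474] tool d /0.3 (x,y) 1.219 -0.377
bar [ 0.6123 -0.1067] slot [0.5375 0.2689] tool d /0.3 (x,y) 1.213 -0.398
bar [ 0.5581 -0.0216] slot [0.4864 0.3606] tool d /0.3 (x,y) 1.236 -0.39
bar [ 0.5487 -0.099 ] slot [0.4708 0.2822] tool d /0.3 (x,y) 1.231 -0.41
bar [ 0.4945 -0.0139] slot [0.4197 0.3739] tool d /0.3 (x,y) 1.254 -0.403
bar [ 0.4852 -0.0914] slot [0.4041 0.2954] tool d /0.3 (x,y) 1.248 -0.423
```

>>> step_arm:
  steps:
    - {"offset": [-0.13,0.02,0],"rot": [0,0,0]}
    - {"offset": [-0.28,0.05,0],"rot": [0,0,0]}
    - {"offset": [-0.43,0.08,0],"rot": [0,0,0]}
    - {"offset": [-0.58,0.1,0],"rot": [0,0,0]}
    - {"offset": [-0.73,0.13,0],"rot": [0,0,0]}
    - {"offset": [-0.87,0.15,0.05],"rot": [0,0,0]}
    - {"offset": [-0.96,0.165,0.1],"rot": [0,0,0]}
    - {"offset": [-1,0.167,0.15],"rot": [0,0,0]}
    - {"offset": [-1,0.167,0.15],"rot": [0,0,0]}

```text
time_s: 6.3
tcp_pos: [0.623, -0.0069, 0.3366]
eef_rot: [0.749, 0.662, -0.003, -0.002]
contact_force: [-0.5, 0.3, 0.7]
opening: 0.0468
finger_force: 0.0
```

Run:
```python
from plan import *
go([*BAR[0],.250],-.12)
```

```text
off [-0.074  0.006  0.289] rot [-0.013  0.002 -0.005] alt [0.   0.02 5.99] q6 0.0 t 6.3
```

>>> step_arm:
  steps:
    - {"offset": [-0.04,0.005,0],"rot": [0,0,0]}
    - {"offset": [-0.077,0.005,0.05],"rot": [0,0,0]}
    - {"offset": [-0.077,0.005,0.12],"rot": [0,0,0]}
    - {"offset": [-0.077,0.005,0.18],"rot": [0,0,0]}
    - {"offset": [-0.077,0.005,0.23],"rot": [0,0,0]}
    - {"offset": [-0.077,0.005,0.27],"rot": [0,0,0]}
    - {"offset": [-0.077,0.005,0.285],"rot": [0,0,0]}
    - {"offset": [-0.077,0.005,0.285],"rot": [0,0,0]}
    - {"offset": [-0.077,0.005,0.285],"rot": [0,0,0]}

```text
time_s: 7.2
tcp_pos: [0.6242, -0.0265, 0.2541]
eef_rot: [0.747, 0.664, 0.001, 0.001]
contact_force: [0.1, -0.3, -0.6]
opening: 0.0471
finger_force: 0.0
```

Run:
```python
from plan import *
go([*BAR[0],.250],-.12)
b=eyes.snapshot('side');a=eyes.snapshot('top')
cv2.imwrite('pics/g1.png',np.hstack([cv2.resize(a[180:300,215:335],(400,400),interpolation=2),cv2.resize(b[160:290,215:345],(400,400),interpolation=2)]))
```

```text
off [-0.01  -0.008  0.014] rot [0.003 0.    0.005] alt [-0.  0. -6.] q6 -0.04 t 7.2
```

View pics/g1.png

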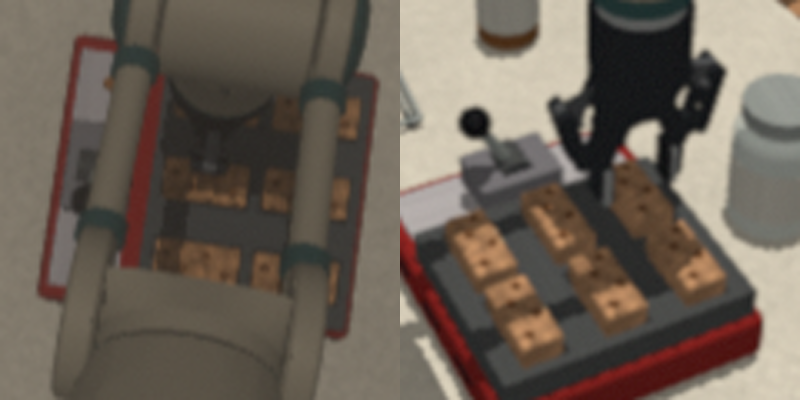

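The fingers straddle bar 1: tips at about crop px (605,190) and (675,190), with the bar between them. Lower slightly, close and lift.

>>> step_arm:
  steps:
    - {"offset": [-0.01,-0.008,0.01],"rot": [0,0,0]}
    - {"offset": [-0.01,-0.008,0.018],"rot": [0,0,0]}
    - {"offset": [-0.01,-0.008,0.018],"rot": [0,0,0]}

```text
time_s: 7.6
tcp_pos: [0.6208, -0.0294, 0.2474]
eef_rot: [0.748, 0.664, -0.0, -0.0]
contact_force: [-0.8, 0.0, 0.0]
opening: 0.0471
finger_force: 0.0
```

>>> step_arm:
  steps:
    - {"offset": [0,0,0],"rot": [0,0,0]}
    - {"offset": [0,0,0],"rot": [0,0,0]}
    - {"offset": [0,0,0],"rot": [0,0,0]}
    - {"offset": [0,0,0],"rot": [0,0,0]}
    - {"offset": [0,0,0],"rot": [0,0,0]}
  jaw: 0.2
  grip_force: 40

```text
time_s: 8.1
tcp_pos: [0.6213, -0.0293, 0.248]
eef_rot: [0.747, 0.664, 0.0, 0.0]
contact_force: [0.2, -0.5, 1.2]
opening: 0.031
finger_force: 39.8
```

>>> step_arm:
  steps:
    - {"offset": [0,0,-0.05],"rot": [0,0,0]}
    - {"offset": [0,0,-0.1],"rot": [0,0,0]}
    - {"offset": [0,0,-0.2],"rot": [0,0,0]}
    - {"offset": [0,0,-0.3],"rot": [0,0,0]}
    - {"offset": [0,0,-0.38],"rot": [0,0,0]}
    - {"offset": [0,0,-0.42],"rot": [0,0,0]}
    - {"offset": [0,0,-0.42],"rot": [0,0,0]}
    - {"offset": [0,0,-0.42],"rot": [0,0,0]}

```text
time_s: 8.9
tcp_pos: [0.6207, -0.0292, 0.3726]
eef_rot: [0.748, 0.664, -0.001, -0.001]
contact_force: [-0.4, -0.9, -1.2]
opening: 0.0309
finger_force: 41.7
```

Run:
```python
from plan import *
go([*SLOT[0],.250],-.12)
```

```text
off [ 1.22  -0.371  0.41 ] rot [-0.004 -0.     0.004] alt [ 0.   -0.01 -6.  ] q6 -0.04 t 8.9
```

>>> step_arm:
  steps:
    - {"offset": [0.08,-0.03,0],"rot": [0,0,0]}
    - {"offset": [0.2,-0.08,0],"rot": [0,0,0]}
    - {"offset": [0.33,-0.12,0],"rot": [0,0,0]}
    - {"offset": [0.46,-0.17,0],"rot": [0,0,0]}
    - {"offset": [0.59,-0.21,0],"rot": [0,0,0]}
    - {"offset": [0.72,-0.26,0],"rot": [0,0,0]}
    - {"offset": [0.84,-0.31,0],"rot": [0,0,0]}
    - {"offset": [0.94,-0.35,0],"rot": [0,0,0]}
    - {"offset": [1,-0.371,0],"rot": [0,0,0]}
    - {"offset": [1,-0.371,0],"rot": [0,0,0]}

```text
time_s: 9.9
tcp_pos: [0.5446, 0.284, 0.3715]
eef_rot: [0.746, 0.666, -0.002, -0.001]
contact_force: [-0.1, 0.3, -0.3]
opening: 0.0307
finger_force: 41.7
```

>>> step_arm:
  steps:
    - {"offset": [0.08,0,0],"rot": [0,0,0]}
    - {"offset": [0.16,0,0.05],"rot": [0,0,0]}
    - {"offset": [0.22,0,0.13],"rot": [0,0,0]}
    - {"offset": [0.22,0,0.23],"rot": [0,0,0]}
    - {"offset": [0.22,0,0.33],"rot": [0,0,0]}
    - {"offset": [0.22,0,0.42],"rot": [0,0,0]}
    - {"offset": [0.22,0,0.48],"rot": [0,0,0]}
    - {"offset": [0.22,0,0.5],"rot": [0,0,0]}
    - {"offset": [0.22,0,0.5],"rot": [0,0,0]}

```text
time_s: 10.8
tcp_pos: [0.5534, 0.3462, 0.2221]
eef_rot: [0.748, 0.664, -0.002, -0.0]
contact_force: [-0.1, 0.2, -0.1]
opening: 0.0309
finger_force: 41.7
```

Run:
```python
from plan import *
go([*SLOT[0],.210],-.12)
b=eyes.snapshot('side');a=eyes.snapshot('top')
cv2.imwrite('pics/p1.png',np.hstack([cv2.resize(a[200:330,90:220],(400,400),interpolation=2),cv2.resize(b[100:230,120:250],(400,400),interpolation=2)]))
```

```text
off [ 0.004 -0.002  0.04 ] rot [-0.006  0.004  0.003] alt [-0.01 -0.01 -6.  ] q6 0.57 t 10.8
```

View pics/p1.png

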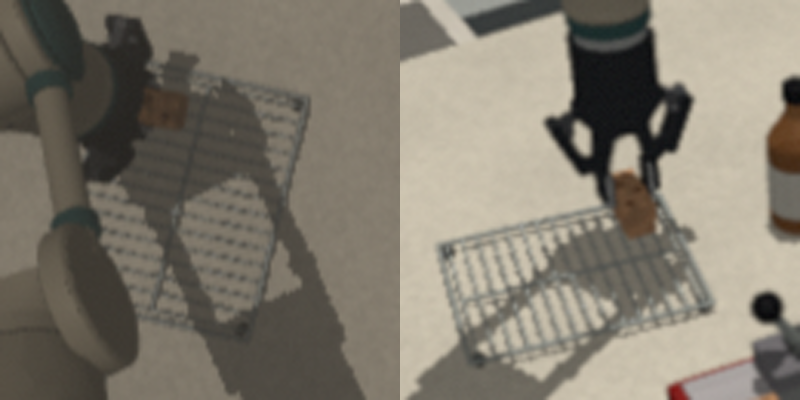

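The bar is level over the rack's far-left slot, with the sauce bottle well clear. Lower and release.

>>> step_arm:
  steps:
    - {"offset": [0.004,0,0.02],"rot": [0,0,0]}
    - {"offset": [0.004,0,0.035],"rot": [0,0,0]}
    - {"offset": [0.004,0,0.043],"rot": [0,0,0]}
    - {"offset": [0.004,0,0.043],"rot": [0,0,0]}

```text
time_s: 11.3
tcp_pos: [0.5535, 0.3484, 0.2106]
eef_rot: [0.747, 0.664, -0.0, -0.0]
contact_force: [0.9, -0.4, -1.6]
opening: 0.0304
finger_force: 45.8
```

>>> step_arm:
  steps:
    - {"offset": [0,0,0],"rot": [0,0,0]}
    - {"offset": [0,0,0],"rot": [0,0,0]}
    - {"offset": [0,0,0],"rot": [0,0,0]}
    - {"offset": [0,0,-0.1],"rot": [0,0,0]}
    - {"offset": [0,0,-0.25],"rot": [0,0,0]}
    - {"offset": [0,0,-0.4],"rot": [0,0,0]}
    - {"offset": [0,0,-0.5],"rot": [0,0,0]}
    - {"offset": [0,0,-0.5],"rot": [0,0,0]}
  jaw: 0.55

```text
time_s: 12.1
tcp_pos: [0.5548, 0.349, 0.3672]
eef_rot: [0.747, 0.664, 0.006, 0.002]
contact_force: [1.0, 0.3, 0.0]
opening: 0.0471
finger_force: 0.0
```

Run:
```python
from plan import *
go([*BAR[1],.330],-.12)
```

```text
off [-1.487  0.368  0.118] rot [ 0.019 -0.012  0.004] alt [ 0.02  0.03 -6.  ] q6 0.57 t 12.1
```

>>> step_arm:
  steps:
    - {"offset": [-0.1,0.03,0],"rot": [0,0,0]}
    - {"offset": [-0.25,0.06,0],"rot": [0,0,0]}
    - {"offset": [-0.4,0.1,0],"rot": [0,0,0]}
    - {"offset": [-0.55,0.14,0],"rot": [0,0,0]}
    - {"offset": [-0.7,0.18,0],"rot": [0,0,0]}
    - {"offset": [-0.82,0.21,0],"rot": [0,0,0]}
    - {"offset": [-0.92,0.24,0],"rot": [0,0,0]}
    - {"offset": [-1,0.26,0],"rot": [0,0,0]}

```text
time_s: 12.9
tcp_pos: [0.5958, 0.0392, 0.36]
eef_rot: [0.748, 0.664, -0.001, -0.0]
contact_force: [-0.4, 0.1, -0.1]
opening: 0.047
finger_force: 0.0
```

>>> step_arm:
  steps:
    - {"offset": [-0.1,0.03,0],"rot": [0,0,0]}
    - {"offset": [-0.22,0.06,0],"rot": [0,0,0]}
    - {"offset": [-0.35,0.09,0.05],"rot": [0,0,0]}
    - {"offset": [-0.44,0.108,0.1],"rot": [0,0,0]}
    - {"offset": [-0.487,0.108,0.12],"rot": [0,0,0]}
    - {"offset": [-0.487,0.108,0.12],"rot": [0,0,0]}
    - {"offset": [-0.487,0.108,0.12],"rot": [0,0,0]}

```text
time_s: 13.6
tcp_pos: [0.6108, -0.1068, 0.3249]
eef_rot: [0.748, 0.664, 0.0, -0.001]
contact_force: [0.2, -0.2, 0.4]
opening: 0.0467
finger_force: 0.0
```

```bash
cat > look.py <<'E'
from plan import *
def look():
    for n in('top','side'):
        im=eyes.snapshot(n);H,S,V=cv2.split(cv2.cvtColor(im,cv2.COLOR_BGR2HSV))
        m=(H>5)&(H<25)&(S>75)&(V>(50 if n=='top' else 75))
        roi=np.zeros(H.shape,bool)
        if n=='top': roi[195:330,100:335]=1
        else: roi[165:310,120:340]=1
        m=cv2.morphologyEx((m&roi).astype(np.uint8),cv2.MORPH_CLOSE,np.ones((3,3)))>0
        for c,a,_ in blobs(m,60):
            if a<600:
                p=plane(n,[c],.086)[0]; onr=p[1]>.15
                if onr: p=plane(n,[c],.046)[0]
                print(n,'rack' if onr else 'mould',a,p[:2].round(3))
E
python3 - <<'E'
from look import *
go([*BAR[1],.248],-.12); look()
E
```

```text
off [0.001 0.005 0.256] rot [-0.001 -0.003  0.004] alt [ 0. -0. -6.] q6 -0.17 t 13.6
top rack 309 [0.552 0.346]
top mould 306 [ 0.558 -0.018]
top mould 207 [ 0.546 -0.103]
top mould 240 [ 0.496 -0.005]
top mould 291 [ 0.484 -0.095]
side rack 191 [0.542 0.317]
side rack 79 [0.665 0.23 ]
side mould 438 [ 0.607 -0.113]
```

>>> step_arm:
  steps:
    - {"offset": [0,0.005,0.05],"rot": [0,0,0]}
    - {"offset": [0,0.005,0.12],"rot": [0,0,0]}
    - {"offset": [0,0.005,0.18],"rot": [0,0,0]}
    - {"offset": [0,0.005,0.22],"rot": [0,0,0]}
    - {"offset": [0,0.005,0.245],"rot": [0,0,0]}
    - {"offset": [0,0.005,0.255],"rot": [0,0,0]}
    - {"offset": [0,0.005,0.255],"rot": [0,0,0]}
    - {"offset": [0,0.005,0.255],"rot": [0,0,0]}

```text
time_s: 14.5
tcp_pos: [0.6128, -0.1077, 0.2492]
eef_rot: [0.747, 0.664, 0.0, 0.001]
contact_force: [0.3, 0.1, 0.8]
opening: 0.047
finger_force: 0.0
```

>>> step_arm:
  steps:
    - {"offset": [0,0,0],"rot": [0,0,0]}
    - {"offset": [0,0,0],"rot": [0,0,0]}
    - {"offset": [0,0,0],"rot": [0,0,0]}
    - {"offset": [0,0,0],"rot": [0,0,0]}
    - {"offset": [0,0,0],"rot": [0,0,0]}
  jaw: 0.2
  grip_force: 40

```text
time_s: 15.0
tcp_pos: [0.6128, -0.1079, 0.2494]
eef_rot: [0.748, 0.664, 0.001, 0.001]
contact_force: [-0.6, 0.0, 5.9]
opening: 0.031
finger_force: 40.2
```

>>> step_arm:
  steps:
    - {"offset": [0,0,-0.05],"rot": [0,0,0]}
    - {"offset": [0,0,-0.1],"rot": [0,0,0]}
    - {"offset": [0,0,-0.2],"rot": [0,0,0]}
    - {"offset": [0,0,-0.3],"rot": [0,0,0]}
    - {"offset": [0,0,-0.38],"rot": [0,0,0]}
    - {"offset": [0,0,-0.42],"rot": [0,0,0]}
    - {"offset": [0,0,-0.42],"rot": [0,0,0]}
    - {"offset": [0,0,-0.42],"rot": [0,0,0]}

```text
time_s: 15.8
tcp_pos: [0.612, -0.1076, 0.3731]
eef_rot: [0.748, 0.664, -0.001, -0.001]
contact_force: [0.1, -0.0, 0.2]
opening: 0.0308
finger_force: 40.3
```

>>> step_arm:
  steps:
    - {"offset": [0.08,-0.03,0],"rot": [0,0,0]}
    - {"offset": [0.2,-0.08,0],"rot": [0,0,0]}
    - {"offset": [0.33,-0.12,0],"rot": [0,0,0]}
    - {"offset": [0.46,-0.17,0],"rot": [0,0,0]}
    - {"offset": [0.59,-0.21,0],"rot": [0,0,0]}
    - {"offset": [0.72,-0.26,0],"rot": [0,0,0]}
    - {"offset": [0.84,-0.31,0],"rot": [0,0,0]}
    - {"offset": [0.94,-0.36,0],"rot": [0,0,0]}
    - {"offset": [1,-0.395,0],"rot": [0,0,0]}
    - {"offset": [1,-0.395,0],"rot": [0,0,0]}

```text
time_s: 16.8
tcp_pos: [0.5283, 0.2064, 0.3724]
eef_rot: [0.746, 0.666, -0.002, -0.002]
contact_force: [-0.3, -0.2, -1.5]
opening: 0.0305
finger_force: 40.3
```

Run:
```python
from look import *
go([*SLOT[1],.210],-.12)
```

```text
off [0.211 0.009 0.541] rot [-0.009  0.001  0.011] alt [-0.   -0.01 -5.99] q6 0.36 t 16.8
```

>>> step_arm:
  steps:
    - {"offset": [0.08,0.005,0],"rot": [0,0,0]}
    - {"offset": [0.16,0.008,0.05],"rot": [0,0,0]}
    - {"offset": [0.212,0.008,0.13],"rot": [0,0,0]}
    - {"offset": [0.212,0.008,0.23],"rot": [0,0,0]}
    - {"offset": [0.212,0.008,0.33],"rot": [0,0,0]}
    - {"offset": [0.212,0.008,0.42],"rot": [0,0,0]}
    - {"offset": [0.212,0.008,0.49],"rot": [0,0,0]}
    - {"offset": [0.212,0.008,0.525],"rot": [0,0,0]}
    - {"offset": [0.212,0.008,0.54],"rot": [0,0,0]}
    - {"offset": [0.212,0.008,0.54],"rot": [0,0,0]}

```text
time_s: 17.8
tcp_pos: [0.5401, 0.2666, 0.2119]
eef_rot: [0.748, 0.664, -0.0, -0.0]
contact_force: [-0.1, -0.3, -0.6]
opening: 0.0308
finger_force: 40.3
```

>>> step_arm:
  steps:
    - {"offset": [0,0,0],"rot": [0,0,0]}
    - {"offset": [0,0,0],"rot": [0,0,0]}
    - {"offset": [0,0,0],"rot": [0,0,0]}
    - {"offset": [0,0,-0.1],"rot": [0,0,0]}
    - {"offset": [0,0,-0.25],"rot": [0,0,0]}
    - {"offset": [0,0,-0.4],"rot": [0,0,0]}
    - {"offset": [0,0,-0.5],"rot": [0,0,0]}
    - {"offset": [0,0,-0.5],"rot": [0,0,0]}
  jaw: 0.55

```text
time_s: 18.6
tcp_pos: [0.5409, 0.2676, 0.3687]
eef_rot: [0.747, 0.664, 0.006, 0.002]
contact_force: [0.3, -0.7, -0.2]
opening: 0.0471
finger_force: 0.0
```

>>> step_arm:
  steps:
    - {"offset": [-0.1,0.02,0],"rot": [0,0,0]}
    - {"offset": [-0.23,0.05,0],"rot": [0,0,0]}
    - {"offset": [-0.36,0.07,0],"rot": [0,0,0]}
    - {"offset": [-0.49,0.1,0],"rot": [0,0,0]}
    - {"offset": [-0.62,0.13,0],"rot": [0,0,0]}
    - {"offset": [-0.75,0.15,0],"rot": [0,0,0]}
    - {"offset": [-0.86,0.17,0.05],"rot": [0,0,0]}
    - {"offset": [-0.93,0.184,0.1],"rot": [0,0,0]}
    - {"offset": [-0.953,0.184,0.12],"rot": [0,0,0]}
    - {"offset": [-0.953,0.184,0.12],"rot": [0,0,0]}

```text
time_s: 19.6
tcp_pos: [0.5604, -0.0238, 0.3251]
eef_rot: [0.748, 0.664, -0.001, -0.001]
contact_force: [1.4, 0.6, 0.1]
opening: 0.0468
finger_force: 0.0
```

Run:
```python
from look import *
go([*BAR[2],.248],-.12); look()
```

```text
off [ 0.006 -0.008  0.257] rot [-0.006 -0.001  0.001] alt [ 0.   -0.01 -6.  ] q6 -0.05 t 19.6
top rack 309 [0.552 0.346]
top rack 301 [0.539 0.266]
top mould 244 [ 0.493 -0.012]
top mould 195 [ 0.487 -0.076]
side rack 439 [0.536 0.275]
```

>>> step_arm:
  steps:
    - {"offset": [0.006,-0.008,0.05],"rot": [0,0,0]}
    - {"offset": [0.006,-0.008,0.12],"rot": [0,0,0]}
    - {"offset": [0.006,-0.008,0.18],"rot": [0,0,0]}
    - {"offset": [0.006,-0.008,0.22],"rot": [0,0,0]}
    - {"offset": [0.006,-0.008,0.245],"rot": [0,0,0]}
    - {"offset": [0.006,-0.008,0.257],"rot": [0,0,0]}
    - {"offset": [0.006,-0.008,0.257],"rot": [0,0,0]}
    - {"offset": [0.006,-0.008,0.257],"rot": [0,0,0]}

```text
time_s: 20.5
tcp_pos: [0.5593, -0.0213, 0.25]
eef_rot: [0.747, 0.664, 0.0, 0.001]
contact_force: [-0.4, -0.2, -0.8]
opening: 0.047
finger_force: 0.0
```

>>> step_arm:
  steps:
    - {"offset": [0,0,0],"rot": [0,0,0]}
    - {"offset": [0,0,0],"rot": [0,0,0]}
    - {"offset": [0,0,0],"rot": [0,0,0]}
    - {"offset": [0,0,0],"rot": [0,0,0]}
    - {"offset": [0,0,0],"rot": [0,0,0]}
  jaw: 0.2
  grip_force: 40

```text
time_s: 21.0
tcp_pos: [0.5594, -0.0214, 0.2502]
eef_rot: [0.748, 0.664, 0.001, 0.001]
contact_force: [0.4, 0.4, 4.6]
opening: 0.0308
finger_force: 40.3
```

>>> step_arm:
  steps:
    - {"offset": [0,0,-0.05],"rot": [0,0,0]}
    - {"offset": [0,0,-0.1],"rot": [0,0,0]}
    - {"offset": [0,0,-0.2],"rot": [0,0,0]}
    - {"offset": [0,0,-0.3],"rot": [0,0,0]}
    - {"offset": [0,0,-0.38],"rot": [0,0,0]}
    - {"offset": [0,0,-0.42],"rot": [0,0,0]}
    - {"offset": [0,0,-0.42],"rot": [0,0,0]}
    - {"offset": [0,0,-0.42],"rot": [0,0,0]}

```text
time_s: 21.8
tcp_pos: [0.5584, -0.0213, 0.3741]
eef_rot: [0.748, 0.664, -0.001, -0.001]
contact_force: [-0.4, -0.1, -1.1]
opening: 0.0306
finger_force: 39.8
```

>>> step_arm:
  steps:
    - {"offset": [0.08,-0.03,0],"rot": [0,0,0]}
    - {"offset": [0.2,-0.08,0],"rot": [0,0,0]}
    - {"offset": [0.33,-0.12,0],"rot": [0,0,0]}
    - {"offset": [0.46,-0.17,0],"rot": [0,0,0]}
    - {"offset": [0.59,-0.21,0],"rot": [0,0,0]}
    - {"offset": [0.72,-0.26,0],"rot": [0,0,0]}
    - {"offset": [0.84,-0.31,0],"rot": [0,0,0]}
    - {"offset": [0.94,-0.36,0],"rot": [0,0,0]}
    - {"offset": [1,-0.39,0],"rot": [0,0,0]}
    - {"offset": [1,-0.39,0],"rot": [0,0,0]}

```text
time_s: 22.8
tcp_pos: [0.4765, 0.2924, 0.3732]
eef_rot: [0.746, 0.666, -0.002, -0.001]
contact_force: [0.9, -1.0, -1.3]
opening: 0.031
finger_force: 39.8
```

Run:
```python
from look import *
go([*SLOT[2],.210],-.12);look()
```

```text
off [0.23  0.009 0.544] rot [-0.008  0.002  0.011] alt [-0.   -0.01 -5.99] q6 0.54 t 22.8
top rack 215 [0.555 0.339]
top mould 335 [ 0.55  -0.098]
top rack 303 [0.539 0.266]
top mould 334 [ 0.495 -0.014]
top mould 340 [ 0.486 -0.09 ]
top rack 202 [0.471 0.317]
side rack 438 [0.536 0.275]
side mould 470 [ 0.545 -0.105]
```

>>> step_arm:
  steps:
    - {"offset": [0.08,0.005,0],"rot": [0,0,0]}
    - {"offset": [0.16,0.008,0.05],"rot": [0,0,0]}
    - {"offset": [0.23,0.008,0.13],"rot": [0,0,0]}
    - {"offset": [0.23,0.008,0.23],"rot": [0,0,0]}
    - {"offset": [0.23,0.008,0.33],"rot": [0,0,0]}
    - {"offset": [0.23,0.008,0.42],"rot": [0,0,0]}
    - {"offset": [0.23,0.008,0.49],"rot": [0,0,0]}
    - {"offset": [0.23,0.008,0.525],"rot": [0,0,0]}
    - {"offset": [0.23,0.008,0.541],"rot": [0,0,0]}
    - {"offset": [0.23,0.008,0.541],"rot": [0,0,0]}

```text
time_s: 23.9
tcp_pos: [0.4889, 0.3581, 0.2128]
eef_rot: [0.748, 0.664, -0.0, -0.0]
contact_force: [-0.1, 0.5, -0.7]
opening: 0.0306
finger_force: 39.8
```

>>> step_arm:
  steps:
    - {"offset": [0,0,0],"rot": [0,0,0]}
    - {"offset": [0,0,0],"rot": [0,0,0]}
    - {"offset": [0,0,0],"rot": [0,0,0]}
    - {"offset": [0,0,-0.1],"rot": [0,0,0]}
    - {"offset": [0,0,-0.25],"rot": [0,0,0]}
    - {"offset": [0,0,-0.4],"rot": [0,0,0]}
    - {"offset": [0,0,-0.5],"rot": [0,0,0]}
    - {"offset": [0,0,-0.5],"rot": [0,0,0]}
  jaw: 0.55

```text
time_s: 24.7
tcp_pos: [0.4894, 0.3594, 0.3693]
eef_rot: [0.747, 0.664, 0.006, 0.001]
contact_force: [1.6, 0.1, -0.1]
opening: 0.0471
finger_force: 0.0
```

>>> step_arm:
  steps:
    - {"offset": [-0.1,0.03,0],"rot": [0,0,0]}
    - {"offset": [-0.25,0.06,0],"rot": [0,0,0]}
    - {"offset": [-0.4,0.1,0],"rot": [0,0,0]}
    - {"offset": [-0.55,0.14,0],"rot": [0,0,0]}
    - {"offset": [-0.7,0.18,0],"rot": [0,0,0]}
    - {"offset": [-0.82,0.21,0],"rot": [0,0,0]}
    - {"offset": [-0.92,0.24,0],"rot": [0,0,0]}
    - {"offset": [-1,0.26,0],"rot": [0,0,0]}

```text
time_s: 25.5
tcp_pos: [0.5305, 0.0496, 0.3625]
eef_rot: [0.748, 0.664, -0.0, -0.0]
contact_force: [-0.1, -0.5, 0.4]
opening: 0.0469
finger_force: 0.0
```

>>> step_arm:
  steps:
    - {"offset": [-0.1,0.03,0],"rot": [0,0,0]}
    - {"offset": [-0.22,0.06,0],"rot": [0,0,0]}
    - {"offset": [-0.35,0.09,0.05],"rot": [0,0,0]}
    - {"offset": [-0.45,0.12,0.1],"rot": [0,0,0]}
    - {"offset": [-0.497,0.13,0.12],"rot": [0,0,0]}
    - {"offset": [-0.497,0.13,0.12],"rot": [0,0,0]}
    - {"offset": [-0.497,0.13,0.12],"rot": [0,0,0]}

```text
time_s: 26.2
tcp_pos: [0.5517, -0.1004, 0.327]
eef_rot: [0.748, 0.664, 0.0, -0.001]
contact_force: [-0.7, -0.2, 0.1]
opening: 0.0467
finger_force: 0.0
```

Run:
```python
from look import *
go([*BAR[3],.248],-.12); look()
```

```text
off [ 0.003 -0.01   0.263] rot [-0.001 -0.002  0.004] alt [ 0. -0. -6.] q6 -0.19 t 26.2
top rack 311 [0.552 0.346]
top rack 300 [0.539 0.266]
top mould 328 [ 0.496 -0.013]
top rack 312 [0.488 0.356]
top mould 160 [ 0.48  -0.096]
side rack 246 [0.482 0.338]
side rack 439 [0.536 0.275]
side rack 80 [0.666 0.23 ]
side mould 462 [ 0.544 -0.106]
```

>>> step_arm:
  steps:
    - {"offset": [0.003,-0.01,0.05],"rot": [0,0,0]}
    - {"offset": [0.003,-0.01,0.12],"rot": [0,0,0]}
    - {"offset": [0.003,-0.01,0.18],"rot": [0,0,0]}
    - {"offset": [0.003,-0.01,0.22],"rot": [0,0,0]}
    - {"offset": [0.003,-0.01,0.245],"rot": [0,0,0]}
    - {"offset": [0.003,-0.01,0.263],"rot": [0,0,0]}
    - {"offset": [0.003,-0.01,0.263],"rot": [0,0,0]}
    - {"offset": [0.003,-0.01,0.263],"rot": [0,0,0]}

```text
time_s: 27.1
tcp_pos: [0.5493, -0.0999, 0.2486]
eef_rot: [0.747, 0.664, 0.0, 0.0]
contact_force: [-0.9, 0.0, 0.7]
opening: 0.0471
finger_force: 0.0
```

>>> step_arm:
  steps:
    - {"offset": [0,0,0],"rot": [0,0,0]}
    - {"offset": [0,0,0],"rot": [0,0,0]}
    - {"offset": [0,0,0],"rot": [0,0,0]}
    - {"offset": [0,0,0],"rot": [0,0,0]}
    - {"offset": [0,0,0],"rot": [0,0,0]}
  jaw: 0.2
  grip_force: 40

```text
time_s: 27.6
tcp_pos: [0.5494, -0.1001, 0.249]
eef_rot: [0.748, 0.664, 0.001, 0.001]
contact_force: [-0.2, -0.7, 5.1]
opening: 0.031
finger_force: 40.4
```

>>> step_arm:
  steps:
    - {"offset": [0,0,-0.05],"rot": [0,0,0]}
    - {"offset": [0,0,-0.1],"rot": [0,0,0]}
    - {"offset": [0,0,-0.2],"rot": [0,0,0]}
    - {"offset": [0,0,-0.3],"rot": [0,0,0]}
    - {"offset": [0,0,-0.38],"rot": [0,0,0]}
    - {"offset": [0,0,-0.42],"rot": [0,0,0]}
    - {"offset": [0,0,-0.42],"rot": [0,0,0]}
    - {"offset": [0,0,-0.42],"rot": [0,0,0]}

```text
time_s: 28.4
tcp_pos: [0.5486, -0.0998, 0.3729]
eef_rot: [0.748, 0.664, -0.0, -0.001]
contact_force: [-0.3, -0.2, -0.7]
opening: 0.0305
finger_force: 39.8
```

>>> step_arm:
  steps:
    - {"offset": [0.08,-0.03,0],"rot": [0,0,0]}
    - {"offset": [0.2,-0.08,0],"rot": [0,0,0]}
    - {"offset": [0.33,-0.12,0],"rot": [0,0,0]}
    - {"offset": [0.46,-0.17,0],"rot": [0,0,0]}
    - {"offset": [0.59,-0.21,0],"rot": [0,0,0]}
    - {"offset": [0.72,-0.27,0],"rot": [0,0,0]}
    - {"offset": [0.84,-0.33,0],"rot": [0,0,0]}
    - {"offset": [0.94,-0.38,0],"rot": [0,0,0]}
    - {"offset": [1,-0.41,0],"rot": [0,0,0]}
    - {"offset": [1,-0.41,0],"rot": [0,0,0]}

```text
time_s: 29.4
tcp_pos: [0.4606, 0.2144, 0.3722]
eef_rot: [0.746, 0.666, -0.002, -0.001]
contact_force: [-0.3, -0.2, -0.1]
opening: 0.0306
finger_force: 39.8
```

Run:
```python
from look import *
go([*SLOT[3],.210],-.12);look()
```

```text
off [0.229 0.01  0.541] rot [-0.008  0.001  0.011] alt [-0.   -0.01 -5.99] q6 0.41 t 29.4
top rack 289 [0.553 0.348]
top rack 236 [0.542 0.267]
top mould 333 [ 0.495 -0.014]
top mould 340 [ 0.486 -0.09 ]
top rack 119 [0.452 0.221]
```

>>> step_arm:
  steps:
    - {"offset": [0.08,0.005,0],"rot": [0,0,0]}
    - {"offset": [0.16,0.008,0.05],"rot": [0,0,0]}
    - {"offset": [0.23,0.008,0.13],"rot": [0,0,0]}
    - {"offset": [0.23,0.008,0.23],"rot": [0,0,0]}
    - {"offset": [0.23,0.008,0.33],"rot": [0,0,0]}
    - {"offset": [0.23,0.008,0.42],"rot": [0,0,0]}
    - {"offset": [0.23,0.008,0.49],"rot": [0,0,0]}
    - {"offset": [0.23,0.008,0.525],"rot": [0,0,0]}
    - {"offset": [0.23,0.008,0.542],"rot": [0,0,0]}
    - {"offset": [0.23,0.008,0.542],"rot": [0,0,0]}

```text
time_s: 30.5
tcp_pos: [0.473, 0.2802, 0.2112]
eef_rot: [0.748, 0.664, -0.0, -0.0]
contact_force: [0.3, -0.0, -0.2]
opening: 0.0311
finger_force: 39.7
```

>>> step_arm:
  steps:
    - {"offset": [0,0,0],"rot": [0,0,0]}
    - {"offset": [0,0,0],"rot": [0,0,0]}
    - {"offset": [0,0,0],"rot": [0,0,0]}
    - {"offset": [0,0,-0.1],"rot": [0,0,0]}
    - {"offset": [0,0,-0.25],"rot": [0,0,0]}
    - {"offset": [0,0,-0.4],"rot": [0,0,0]}
    - {"offset": [0,0,-0.5],"rot": [0,0,0]}
    - {"offset": [0,0,-0.5],"rot": [0,0,0]}
  jaw: 0.55

```text
time_s: 31.3
tcp_pos: [0.4737, 0.2814, 0.3673]
eef_rot: [0.747, 0.664, 0.006, 0.002]
contact_force: [0.3, 0.8, 0.4]
opening: 0.0468
finger_force: 0.0
```

>>> step_arm:
  steps:
    - {"offset": [-0.1,0.02,0],"rot": [0,0,0]}
    - {"offset": [-0.23,0.05,0],"rot": [0,0,0]}
    - {"offset": [-0.36,0.07,0],"rot": [0,0,0]}
    - {"offset": [-0.49,0.1,0],"rot": [0,0,0]}
    - {"offset": [-0.62,0.13,0],"rot": [0,0,0]}
    - {"offset": [-0.75,0.15,0],"rot": [0,0,0]}
    - {"offset": [-0.87,0.17,0.05],"rot": [0,0,0]}
    - {"offset": [-0.94,0.188,0.1],"rot": [0,0,0]}
    - {"offset": [-0.968,0.19,0.12],"rot": [0,0,0]}
    - {"offset": [-0.968,0.19,0.12],"rot": [0,0,0]}

```text
time_s: 32.3
tcp_pos: [0.4945, -0.0149, 0.3243]
eef_rot: [0.748, 0.664, -0.001, -0.001]
contact_force: [-0.2, 0.5, -0.1]
opening: 0.0475
finger_force: 0.0
```

Run:
```python
from look import *
go([*BAR[4],.248],-.12); look()
```

```text
off [0.003 0.001 0.254] rot [-0.006 -0.001  0.001] alt [ 0.   -0.01 -6.  ] q6 -0.05 t 32.3
top rack 312 [0.552 0.346]
top rack 300 [0.539 0.266]
top rack 314 [0.489 0.356]
top rack 308 [0.473 0.28 ]
side rack 470 [0.474 0.298]
side rack 363 [0.536 0.285]
```

>>> step_arm:
  steps:
    - {"offset": [0.003,0,0.05],"rot": [0,0,0]}
    - {"offset": [0.003,0,0.12],"rot": [0,0,0]}
    - {"offset": [0.003,0,0.18],"rot": [0,0,0]}
    - {"offset": [0.003,0,0.22],"rot": [0,0,0]}
    - {"offset": [0.003,0,0.24],"rot": [0,0,0]}
    - {"offset": [0.003,0,0.255],"rot": [0,0,0]}
    - {"offset": [0.003,0,0.255],"rot": [0,0,0]}
    - {"offset": [0.003,0,0.255],"rot": [0,0,0]}

```text
time_s: 33.2
tcp_pos: [0.4955, -0.0132, 0.2496]
eef_rot: [0.747, 0.664, 0.0, 0.0]
contact_force: [-0.6, 0.9, 0.4]
opening: 0.0471
finger_force: 0.0
```

>>> step_arm:
  steps:
    - {"offset": [0,0,0],"rot": [0,0,0]}
    - {"offset": [0,0,0],"rot": [0,0,0]}
    - {"offset": [0,0,0],"rot": [0,0,0]}
    - {"offset": [0,0,0],"rot": [0,0,0]}
    - {"offset": [0,0,0],"rot": [0,0,0]}
  jaw: 0.2
  grip_force: 40

```text
time_s: 33.7
tcp_pos: [0.4956, -0.0135, 0.2498]
eef_rot: [0.748, 0.664, 0.001, 0.001]
contact_force: [-0.1, 0.8, 5.9]
opening: 0.0307
finger_force: 40.4
```

>>> step_arm:
  steps:
    - {"offset": [0,0,-0.05],"rot": [0,0,0]}
    - {"offset": [0,0,-0.1],"rot": [0,0,0]}
    - {"offset": [0,0,-0.2],"rot": [0,0,0]}
    - {"offset": [0,0,-0.3],"rot": [0,0,0]}
    - {"offset": [0,0,-0.38],"rot": [0,0,0]}
    - {"offset": [0,0,-0.42],"rot": [0,0,0]}
    - {"offset": [0,0,-0.42],"rot": [0,0,0]}
    - {"offset": [0,0,-0.42],"rot": [0,0,0]}

```text
time_s: 34.5
tcp_pos: [0.4947, -0.0135, 0.3739]
eef_rot: [0.748, 0.664, -0.001, -0.001]
contact_force: [-0.4, -0.1, -0.9]
opening: 0.0308
finger_force: 39.8
```

>>> step_arm:
  steps:
    - {"offset": [0.08,-0.03,0],"rot": [0,0,0]}
    - {"offset": [0.2,-0.08,0],"rot": [0,0,0]}
    - {"offset": [0.33,-0.12,0],"rot": [0,0,0]}
    - {"offset": [0.46,-0.17,0],"rot": [0,0,0]}
    - {"offset": [0.59,-0.21,0],"rot": [0,0,0]}
    - {"offset": [0.72,-0.27,0],"rot": [0,0,0]}
    - {"offset": [0.84,-0.33,0],"rot": [0,0,0]}
    - {"offset": [0.94,-0.38,0],"rot": [0,0,0]}
    - {"offset": [1,-0.4,0],"rot": [0,0,0]}
    - {"offset": [1,-0.4,0],"rot": [0,0,0]}

```text
time_s: 35.5
tcp_pos: [0.4102, 0.3004, 0.373]
eef_rot: [0.746, 0.666, -0.001, -0.001]
contact_force: [-0.5, -0.5, -0.5]
opening: 0.0307
finger_force: 39.8
```

Run:
```python
from look import *
go([*SLOT[4],.210],-.12);look()
```

```text
off [0.248 0.005 0.543] rot [-0.006  0.002  0.011] alt [-0.   -0.01 -5.99] q6 0.61 t 35.5
top rack 313 [0.552 0.346]
top rack 301 [0.539 0.266]
top rack 316 [0.488 0.356]
top mould 338 [ 0.486 -0.09 ]
top rack 311 [0.473 0.28 ]
top rack 229 [0.394 0.325]
side rack 474 [0.474 0.298]
side rack 440 [0.536 0.275]
side mould 473 [ 0.481 -0.097]
```

>>> step_arm:
  steps:
    - {"offset": [0.08,0.005,0],"rot": [0,0,0]}
    - {"offset": [0.17,0.005,0.05],"rot": [0,0,0]}
    - {"offset": [0.248,0.005,0.13],"rot": [0,0,0]}
    - {"offset": [0.248,0.005,0.23],"rot": [0,0,0]}
    - {"offset": [0.248,0.005,0.33],"rot": [0,0,0]}
    - {"offset": [0.248,0.005,0.42],"rot": [0,0,0]}
    - {"offset": [0.248,0.005,0.49],"rot": [0,0,0]}
    - {"offset": [0.248,0.005,0.525],"rot": [0,0,0]}
    - {"offset": [0.248,0.005,0.542],"rot": [0,0,0]}
    - {"offset": [0.248,0.005,0.542],"rot": [0,0,0]}

```text
time_s: 36.6
tcp_pos: [0.4219, 0.3717, 0.2122]
eef_rot: [0.748, 0.664, -0.0, 0.0]
contact_force: [-0.5, -0.4, 0.2]
opening: 0.031
finger_force: 39.8
```

>>> step_arm:
  steps:
    - {"offset": [0,0,0],"rot": [0,0,0]}
    - {"offset": [0,0,0],"rot": [0,0,0]}
    - {"offset": [0,0,0],"rot": [0,0,0]}
    - {"offset": [0,0,-0.1],"rot": [0,0,0]}
    - {"offset": [0,0,-0.25],"rot": [0,0,0]}
    - {"offset": [0,0,-0.4],"rot": [0,0,0]}
    - {"offset": [0,0,-0.5],"rot": [0,0,0]}
    - {"offset": [0,0,-0.5],"rot": [0,0,0]}
  jaw: 0.55

```text
time_s: 37.4
tcp_pos: [0.4224, 0.3731, 0.3683]
eef_rot: [0.747, 0.664, 0.006, 0.001]
contact_force: [0.6, 0.2, 0.7]
opening: 0.0474
finger_force: 0.0
```

>>> step_arm:
  steps:
    - {"offset": [-0.1,0.03,0],"rot": [0,0,0]}
    - {"offset": [-0.25,0.06,0],"rot": [0,0,0]}
    - {"offset": [-0.4,0.1,0],"rot": [0,0,0]}
    - {"offset": [-0.55,0.14,0],"rot": [0,0,0]}
    - {"offset": [-0.7,0.18,0],"rot": [0,0,0]}
    - {"offset": [-0.82,0.21,0],"rot": [0,0,0]}
    - {"offset": [-0.92,0.24,0],"rot": [0,0,0]}
    - {"offset": [-1,0.265,0],"rot": [0,0,0]}

```text
time_s: 38.2
tcp_pos: [0.4648, 0.0632, 0.362]
eef_rot: [0.748, 0.664, -0.0, -0.0]
contact_force: [0.2, 0.3, -0.0]
opening: 0.0468
finger_force: 0.0
```

>>> step_arm:
  steps:
    - {"offset": [-0.1,0.03,0],"rot": [0,0,0]}
    - {"offset": [-0.22,0.06,0],"rot": [0,0,0]}
    - {"offset": [-0.35,0.09,0.05],"rot": [0,0,0]}
    - {"offset": [-0.45,0.12,0.1],"rot": [0,0,0]}
    - {"offset": [-0.512,0.13,0.12],"rot": [0,0,0]}
    - {"offset": [-0.512,0.13,0.12],"rot": [0,0,0]}
    - {"offset": [-0.512,0.13,0.12],"rot": [0,0,0]}

```text
time_s: 38.9
tcp_pos: [0.4856, -0.092, 0.3259]
eef_rot: [0.748, 0.664, -0.0, -0.001]
contact_force: [0.9, 0.3, 0.4]
opening: 0.0469
finger_force: 0.0
```

Run:
```python
from look import *
go([*BAR[5],.248],-.12); look()
```

```text
off [ 0.002 -0.001  0.26 ] rot [-0.002 -0.002  0.002] alt [ 0. -0. -6.] q6 -0.21 t 38.9
top rack 315 [0.488 0.356]
top rack 307 [0.473 0.28 ]
top rack 331 [0.422 0.368]
side rack 245 [0.416 0.351]
side mould 468 [ 0.481 -0.098]
```

>>> step_arm:
  steps:
    - {"offset": [0.003,0,0.05],"rot": [0,0,0]}
    - {"offset": [0.003,0,0.12],"rot": [0,0,0]}
    - {"offset": [0.003,0,0.18],"rot": [0,0,0]}
    - {"offset": [0.003,0,0.22],"rot": [0,0,0]}
    - {"offset": [0.003,0,0.245],"rot": [0,0,0]}
    - {"offset": [0.003,0,0.26],"rot": [0,0,0]}
    - {"offset": [0.003,0,0.26],"rot": [0,0,0]}
    - {"offset": [0.003,0,0.26],"rot": [0,0,0]}

```text
time_s: 39.8
tcp_pos: [0.4863, -0.0911, 0.2489]
eef_rot: [0.747, 0.664, 0.0, 0.001]
contact_force: [0.3, -0.2, -0.2]
opening: 0.047
finger_force: 0.0
```

>>> step_arm:
  steps:
    - {"offset": [0,0,0],"rot": [0,0,0]}
    - {"offset": [0,0,0],"rot": [0,0,0]}
    - {"offset": [0,0,0],"rot": [0,0,0]}
    - {"offset": [0,0,0],"rot": [0,0,0]}
    - {"offset": [0,0,0],"rot": [0,0,0]}
  jaw: 0.2
  grip_force: 40

```text
time_s: 40.3
tcp_pos: [0.4864, -0.0914, 0.2492]
eef_rot: [0.748, 0.664, 0.001, 0.001]
contact_force: [0.2, 0.4, 4.9]
opening: 0.0307
finger_force: 40.4
```

>>> step_arm:
  steps:
    - {"offset": [0,0,-0.05],"rot": [0,0,0]}
    - {"offset": [0,0,-0.1],"rot": [0,0,0]}
    - {"offset": [0,0,-0.2],"rot": [0,0,0]}
    - {"offset": [0,0,-0.3],"rot": [0,0,0]}
    - {"offset": [0,0,-0.38],"rot": [0,0,0]}
    - {"offset": [0,0,-0.42],"rot": [0,0,0]}
    - {"offset": [0,0,-0.42],"rot": [0,0,0]}
    - {"offset": [0,0,-0.42],"rot": [0,0,0]}

```text
time_s: 41.1
tcp_pos: [0.4855, -0.0911, 0.3733]
eef_rot: [0.748, 0.664, -0.0, -0.001]
contact_force: [-0.4, 0.8, -1.1]
opening: 0.0306
finger_force: 39.8
```

>>> step_arm:
  steps:
    - {"offset": [0.08,-0.03,0],"rot": [0,0,0]}
    - {"offset": [0.2,-0.08,0],"rot": [0,0,0]}
    - {"offset": [0.33,-0.12,0],"rot": [0,0,0]}
    - {"offset": [0.46,-0.17,0],"rot": [0,0,0]}
    - {"offset": [0.59,-0.21,0],"rot": [0,0,0]}
    - {"offset": [0.72,-0.27,0],"rot": [0,0,0]}
    - {"offset": [0.84,-0.33,0],"rot": [0,0,0]}
    - {"offset": [0.94,-0.39,0],"rot": [0,0,0]}
    - {"offset": [1,-0.415,0],"rot": [0,0,0]}
    - {"offset": [1,-0.415,0],"rot": [0,0,0]}

```text
time_s: 42.1
tcp_pos: [0.3963, 0.223, 0.3727]
eef_rot: [0.746, 0.666, -0.001, -0.001]
contact_force: [-1.3, -0.7, 0.0]
opening: 0.031
finger_force: 39.8
```

Run:
```python
from look import *
go([*SLOT[5],.210],-.12);look()
```

```text
off [0.243 0.    0.542] rot [-0.007  0.001  0.011] alt [-0.   -0.01 -5.99] q6 0.47 t 42.1
top rack 315 [0.489 0.356]
top rack 318 [0.472 0.28 ]
top rack 244 [0.425 0.376]
top rack 149 [0.379 0.232]
side rack 353 [0.426 0.364]
```

Run:
```python
from h import *
b=eyes.snapshot('side');a=eyes.snapshot('top')
cv2.imwrite('pics/chk.png',np.hstack([cv2.resize(a[190:340,80:230],(400,400),interpolation=2),cv2.resize(b[110:260,110:260],(400,400),interpolation=2)]))
```

```text
(no output)
```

View pics/chk.png

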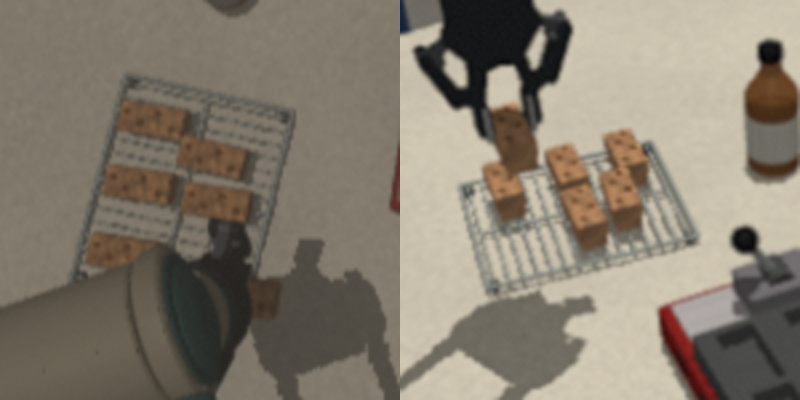

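The picture shows the slot-1 bar knocked about 3 cm towards the middle (top crop px 213,157). It is still flat on the rack and separate from the others, and slot 5 is free. Place the last bar.

>>> step_arm:
  steps:
    - {"offset": [0.08,0,0],"rot": [0,0,0]}
    - {"offset": [0.17,0,0.05],"rot": [0,0,0]}
    - {"offset": [0.243,0,0.13],"rot": [0,0,0]}
    - {"offset": [0.243,0,0.23],"rot": [0,0,0]}
    - {"offset": [0.243,0,0.33],"rot": [0,0,0]}
    - {"offset": [0.243,0,0.42],"rot": [0,0,0]}
    - {"offset": [0.243,0,0.49],"rot": [0,0,0]}
    - {"offset": [0.243,0,0.525],"rot": [0,0,0]}
    - {"offset": [0.243,0,0.542],"rot": [0,0,0]}
    - {"offset": [0.243,0,0.542],"rot": [0,0,0]}

```text
time_s: 43.3
tcp_pos: [0.4066, 0.2933, 0.2117]
eef_rot: [0.748, 0.664, -0.0, -0.0]
contact_force: [-0.5, 0.5, 0.1]
opening: 0.0308
finger_force: 39.8
```

>>> step_arm:
  steps:
    - {"offset": [0,0,0],"rot": [0,0,0]}
    - {"offset": [0,0,0],"rot": [0,0,0]}
    - {"offset": [0,0,0],"rot": [0,0,0]}
    - {"offset": [0,0,-0.1],"rot": [0,0,0]}
    - {"offset": [0,0,-0.25],"rot": [0,0,0]}
    - {"offset": [0,0,-0.4],"rot": [0,0,0]}
    - {"offset": [0,0,-0.55],"rot": [0,0,0]}
    - {"offset": [0,0,-0.65],"rot": [0,0,0]}
    - {"offset": [0,0,-0.65],"rot": [0,0,0]}
  jaw: 0.55

```text
time_s: 44.2
tcp_pos: [0.4069, 0.2943, 0.4124]
eef_rot: [0.747, 0.664, 0.006, 0.001]
contact_force: [-0.7, 0.3, -0.2]
opening: 0.0467
finger_force: 0.0
```

>>> step_arm:
  steps:
    - {"offset": [-0.1,0,0],"rot": [0,0,0]}
    - {"offset": [-0.25,0,0],"rot": [0,0,0]}
    - {"offset": [-0.4,0,0],"rot": [0,0,0]}
    - {"offset": [-0.55,0,0],"rot": [0,0,0]}
    - {"offset": [-0.7,0,0],"rot": [0,0,0]}
    - {"offset": [-0.82,0,0],"rot": [0,0,0]}
    - {"offset": [-0.92,0,0],"rot": [0,0,0]}
    - {"offset": [-1,0,0],"rot": [0,0,0]}
    - {"offset": [-1,0,0],"rot": [0,0,0]}

```text
time_s: 45.1
tcp_pos: [0.3703, -0.0061, 0.4063]
eef_rot: [0.749, 0.663, -0.001, 0.0]
contact_force: [-0.2, -0.2, 0.4]
opening: 0.0471
finger_force: 0.0
```

Run:
```python
from h import *
print(arm.read_state()['tcp_pos'])
b=eyes.snapshot('side');a=eyes.snapshot('top');cv2.imwrite('pics/top_c.png',a);cv2.imwrite('pics/side_c.png',b)
cv2.imwrite('pics/chk2.png',np.hstack([cv2.resize(a[190:340,80:230],(400,400),interpolation=2),cv2.resize(b[110:260,110:260],(400,400),interpolation=2)]))
for n,im,r,t in(('side',b,(320,420,260,400),70),('top',a,(215,330,350,445),70)):
    H,S,V=cv2.split(cv2.cvtColor(im,cv2.COLOR_BGR2HSV));m=np.zeros(V.shape,bool);m[r[0]:r[1],r[2]:r[3]]=1
    for c,k,q in blobs(m&(V<t),60): print(n,c.round(1),k,rect(q).round(1).tolist())
    if n=='top':
        for c,k,q in blobs(m&(S<32),2000):
            w=plane('top',rect(q),.018)[:,:2];print('cover',k,w.mean(0),[(np.linalg.norm(w[i]-w[i-1]).round(3),np.arctan2(*(w[i]-w[i-1])[::-1]).round(3)) for i in range(4)])
```

```text
[ 0.37025293 -0.00607498  0.40630149]
side [328.6 368.3] 376 [[315.79998779296875, 355.6000061035156], [326.6000061035156, 350.20001220703125], [341.6000061035156, 380.20001220703125], [330.79998779296875, 385.6000061035156]]
top [401.1 266.7] 170 [[388.6000061035156, 267.8999938964844], [390.0, 260.79998779296875], [413.8999938964844, 265.6000061035156], [412.5, 272.70001220703125]]
cover 5346 [ 0.48077146 -0.3584065 ] [(np.float64(0.184), np.float64(1.392)), (np.float64(0.22), np.float64(-0.207)), (np.float64(0.188), np.float64(-1.749)), (np.float64(0.22), np.float64(2.915))]
```

View pics/chk2.png

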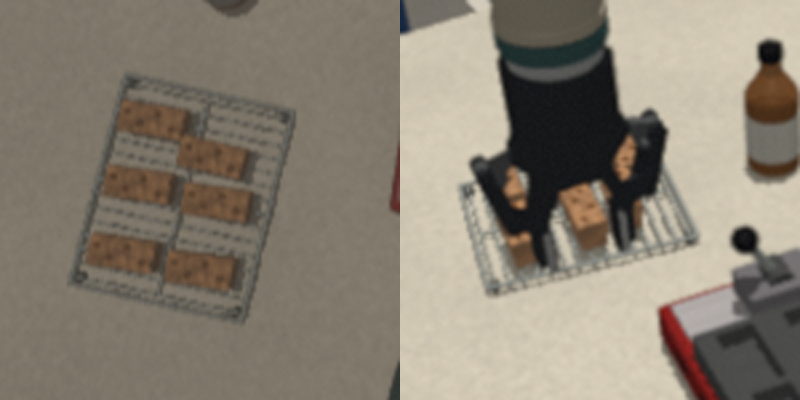

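All six bars lie flat and separate on the rack, and the cover has not moved. Next, the cover.

Run:
```python
from h import *
go([.480,-.360,.29],-.195)
```

```text
off [-1.134  0.504  0.387] rot [-0.001 -0.002  0.144] alt [ 0.   -0.   -5.86] q6 -0.08 t 45.2
```

>>> step_arm:
  steps:
    - {"offset": [-0.12,0.05,0],"rot": [0,0,0.03]}
    - {"offset": [-0.25,0.11,0],"rot": [0,0,0.06]}
    - {"offset": [-0.38,0.17,0],"rot": [0,0,0.1]}
    - {"offset": [-0.52,0.24,0],"rot": [0,0,0.144]}
    - {"offset": [-0.65,0.3,0],"rot": [0,0,0.144]}
    - {"offset": [-0.78,0.36,0],"rot": [0,0,0.144]}
    - {"offset": [-0.9,0.42,0.05],"rot": [0,0,0.144]}
    - {"offset": [-0.97,0.47,0.15],"rot": [0,0,0.144]}
    - {"offset": [-1,0.504,0.25],"rot": [0,0,0.144]}
    - {"offset": [-1,0.504,0.35],"rot": [0,0,0.144]}

```text
time_s: 46.2
tcp_pos: [0.4879, -0.3203, 0.2999]
eef_rot: [0.772, 0.636, 0.0, 0.001]
contact_force: [-1.2, -0.7, -0.8]
opening: 0.0467
finger_force: 0.0
```

Run:
```python
from h import *
go([.480,-.360,.29],-.195)
```

```text
off [-0.135 -0.001  0.033] rot [0.003 0.    0.005] alt [-0.  0. -6.] q6 -0.51 t 46.2
```

>>> step_arm:
  steps:
    - {"offset": [-0.08,0,0],"rot": [0,0,0]}
    - {"offset": [-0.135,0,0.02],"rot": [0,0,0]}
    - {"offset": [-0.135,0,0.08],"rot": [0,0,0]}
    - {"offset": [-0.135,0,0.15],"rot": [0,0,0]}
    - {"offset": [-0.135,0,0.22],"rot": [0,0,0]}
    - {"offset": [-0.135,0,0.27],"rot": [0,0,0]}
    - {"offset": [-0.135,0,0.31],"rot": [0,0,0]}
    - {"offset": [-0.135,0,0.325],"rot": [0,0,0]}
    - {"offset": [-0.135,0,0.325],"rot": [0,0,0]}

```text
time_s: 47.1
tcp_pos: [0.4783, -0.3594, 0.204]
eef_rot: [0.772, 0.636, 0.0, -0.0]
contact_force: [-0.3, -1.2, 1.6]
opening: 0.0472
finger_force: 0.0
```

Run:
```python
from h import *
go([.480,-.360,.203],-.195)
b=eyes.snapshot('side');a=eyes.snapshot('top')
cv2.imwrite('pics/cov.png',np.hstack([cv2.resize(a[200:330,340:470],(400,400),interpolation=2),cv2.resize(b[290:420,260:390],(400,400),interpolation=2)]))
```

```text
off [-0.001  0.006  0.003] rot [-0.001 -0.001  0.004] alt [ 0. -0. -6.] q6 -0.57 t 47.1
```

View pics/cov.png

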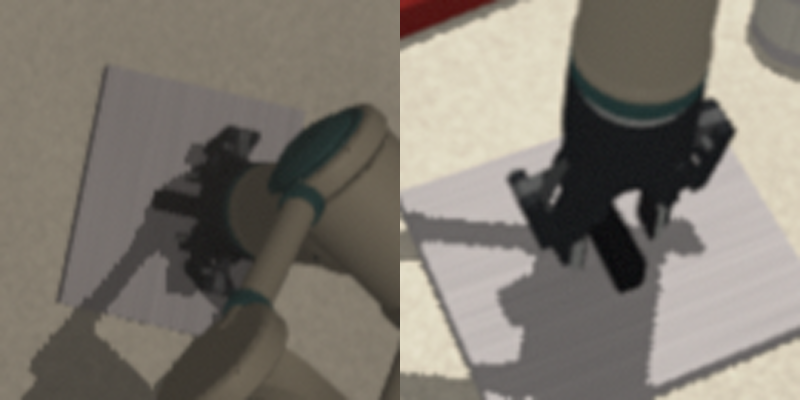

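The handle is between the fingers (side crop px 620,250). Close and lift.

>>> step_arm:
  steps:
    - {"offset": [0,0.005,0],"rot": [0,0,0]}
    - {"offset": [0,0.005,0],"rot": [0,0,0]}
    - {"offset": [0,0.005,0],"rot": [0,0,0]}
    - {"offset": [0,0.005,0],"rot": [0,0,0]}
    - {"offset": [0,0.005,0],"rot": [0,0,0]}
    - {"offset": [0,0.005,0],"rot": [0,0,0]}
  jaw: 0.05
  grip_force: 90

```text
time_s: 47.8
tcp_pos: [0.48, -0.3602, 0.2055]
eef_rot: [0.772, 0.636, 0.0, 0.001]
contact_force: [0.8, -0.5, 6.5]
opening: 0.0155
finger_force: 89.9
```

>>> step_arm:
  steps:
    - {"offset": [0,0,-0.03],"rot": [0,0,0]}
    - {"offset": [0,0,-0.07],"rot": [0,0,0]}
    - {"offset": [0,0,-0.13],"rot": [0,0,0]}
    - {"offset": [0,0,-0.2],"rot": [0,0,0]}
    - {"offset": [0,0,-0.27],"rot": [0,0,0]}
    - {"offset": [0,0,-0.34],"rot": [0,0,0]}
    - {"offset": [0,0,-0.4],"rot": [0,0,0]}
    - {"offset": [0,0,-0.43],"rot": [0,0,0]}
    - {"offset": [0,0,-0.43],"rot": [0,0,0]}

```text
time_s: 48.7
tcp_pos: [0.4796, -0.3601, 0.3348]
eef_rot: [0.772, 0.636, 0.0, 0.001]
contact_force: [0.0, 0.5, -3.6]
opening: 0.016
finger_force: 88.8
```

Run:
```python
from plan import *
go([*MC,.34],-.12)
```

```text
off [ 1.028  0.05  -0.019] rot [ 0.004  0.003 -0.14 ] alt [ 0.   -0.01  5.86] q6 -0.57 t 48.7
```

>>> step_arm:
  steps:
    - {"offset": [0.07,0,0],"rot": [0,0,0]}
    - {"offset": [0.17,0.01,0],"rot": [0,0,-0.03]}
    - {"offset": [0.29,0.02,0],"rot": [0,0,-0.06]}
    - {"offset": [0.41,0.02,0],"rot": [0,0,-0.09]}
    - {"offset": [0.53,0.03,0],"rot": [0,0,-0.12]}
    - {"offset": [0.65,0.04,0],"rot": [0,0,-0.14]}
    - {"offset": [0.77,0.05,0],"rot": [0,0,-0.14]}
    - {"offset": [0.88,0.05,0],"rot": [0,0,-0.14]}
    - {"offset": [0.96,0.05,0],"rot": [0,0,-0.14]}
    - {"offset": [1,0.05,0],"rot": [0,0,-0.14]}

```text
time_s: 49.7
tcp_pos: [0.5515, -0.0663, 0.3321]
eef_rot: [0.748, 0.664, -0.0, -0.001]
contact_force: [0.0, -1.4, -4.2]
opening: 0.016
finger_force: 88.7
```

Run:
```python
from plan import *
go([*MC,.2615],-.12)
b=eyes.snapshot('side');a=eyes.snapshot('top');cv2.imwrite('pics/side_h.png',b)
cv2.imwrite('pics/cov2.png',np.hstack([cv2.resize(a[170:300,215:345],(400,400),interpolation=2),cv2.resize(b[150:310,195:355],(400,400),interpolation=2)]))
```

```text
off [0.02  0.005 0.235] rot [-0.005 -0.002  0.004] alt [ 0.   -0.01 -6.  ] q6 -0.13 t 49.7
```

View pics/cov2.png

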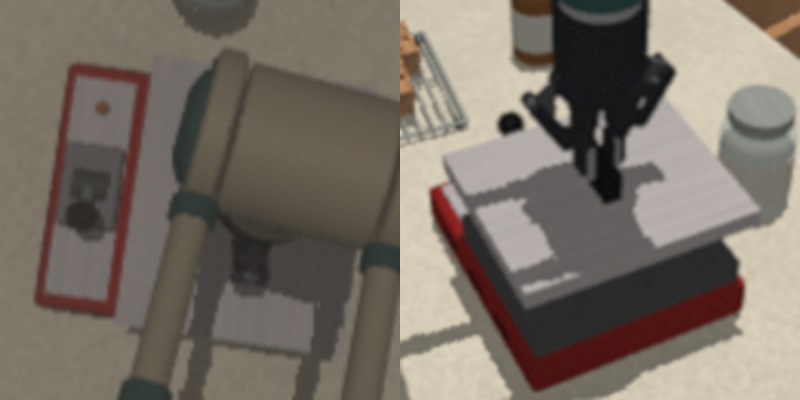

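The cover is held level over the mould. In the side crop its corners are at (443,160), (522,297), (760,212) and (670,97).

Run:
```python
from plan import *
c=np.array([[443,160],[522,297],[760,212],[670,97]])/2.5+[195,150]
im=cv2.cvtColor(cv2.imread('pics/side_h.png'),cv2.COLOR_BGR2GRAY)
r=cv2.cornerSubPix(im,c.astype(np.float32).reshape(-1,1,2),(4,4),(-1,-1),(3,50,.01))[:,0]
for q in(c,r):
    w=plane('side',q,.1445)[:,:2];print(q.round(1).tolist(),w.round(4).tolist(),'centre',(w[0]+w[2])/2,(w[1]+w[3])/2,[np.linalg.norm(w[i]-w[i-1]).round(4) for i in range(4)],[np.arctan2(*(w[i]-w[i-1])[::-1]).round(3) for i in range(4)])
# mould top corners in first pictures as a check of MC : +-100,+-82.5
M=np.array([[*(MC+rot(-.12)@[x,y]),.07] for x,y in((-.1,-.0825),(.1,-.0825),(.1,.0825),(-.1,.0825))])
print('mould side',proj('side',M).round(1).tolist(),'top',proj('top',M).round(1).tolist())
im=cv2.imread('pics/top_c.png');H,S,V=cv2.split(cv2.cvtColor(im,cv2.COLOR_BGR2HSV))
m=np.zeros(V.shape,bool);m[185:290,250:335]=1
m=cv2.imread('pics/top0.png');H,S,V=cv2.split(cv2.cvtColor(m,cv2.COLOR_BGR2HSV));z=np.zeros(V.shape,bool);z[190:285,225:335]=1
k=z&((H<6)|(H>170))&(S>110)
q=rect(k);w=plane('top',q,.045)[:,:2];print('red',w.mean(0),[np.linalg.norm(w[i]-w[i-1]).round(4) for i in range(4)],[np.arctan2(*(w[i]-w[i-1])[::-1]).round(3) for i in range(4)],'mould from red',w.mean(0)+rot(-.12)@[0,-.035])
```

```text
[[372.2, 214.0], [403.8, 268.8], [499.0, 234.8], [463.0, 188.8]] [[0.7469, -0.1606], [0.6901, -0.3167], [0.9379, -0.3677], [0.9961, -0.2156]] centre [ 0.84240247 -0.26415502] [ 0.84308274 -0.26612319] [np.float64(0.2552), np.float64(0.1661), np.float64(0.2531), np.float64(0.1629)] [np.float64(2.924), np.float64(-1.92), np.float64(-0.203), np.float64(1.206)]
[[370.3999938964844, 214.60000610351562], [403.79998779296875, 268.79998779296875], [499.0, 234.8000030517578], [462.29998779296875, 185.6999969482422]] [[0.7422, -0.1597], [0.6901, -0.3167], [0.9379, -0.3677], [1.0043, -0.2065]] centre [ 0.84007888 -0.26372052] [ 0.84720335 -0.26157785] [np.float64(0.2663), np.float64(0.1654), np.float64(0.2531), np.float64(0.1744)] [np.float64(2.965), np.float64(-1.892), np.float64(-0.203), np.float64(1.18)]
mould side [[248.5, 286.0], [330.8, 254.6], [295.4, 210.5], [218.9, 236.0]] top [[317.9, 279.3], [327.3, 203.2], [265.3, 194.5], [254.5, 270.5]]
red [ 0.55743964 -0.02396379] [np.float64(0.2413), np.float64(0.2101), np.float64(0.2468), np.float64(0.2104)] [np.float64(1.447), np.float64(-0.112), np.float64(-1.693), np.float64(3.003)] mould from red [ 0.55324971 -0.05871209]
```

Run:
```python
from plan import *
c=np.array([[43,160],[122,297],[360,212],[270,97]])/2.5+[195,150]
im=cv2.cvtColor(cv2.imread('pics/side_h.png'),cv2.COLOR_BGR2GRAY)
r=cv2.cornerSubPix(im,c.astype(np.float32).reshape(-1,1,2),(4,4),(-1,-1),(3,50,.01))[:,0]
for q in(c,r):
    w=plane('side',q,.1445)[:,:2];print(q.round(1).tolist(),w.round(4).tolist(),'centre',(w[0]+w[2])/2,(w[1]+w[3])/2,[np.linalg.norm(w[i]-w[i-1]).round(4) for i in range(4)],[np.arctan2(*(w[i]-w[i-1])[::-1]).round(3) for i in range(4)])
```

```text
[[212.2, 214.0], [243.8, 268.8], [339.0, 234.8], [303.0, 188.8]] [[0.4528, 0.0322], [0.4292, -0.1425], [0.6436, -0.1708], [0.6706, -0.0055]] centre [ 0.54817591 -0.06927773] [ 0.54987698 -0.0739649 ] [np.float64(0.221), np.float64(0.1763), np.float64(0.2163), np.float64(0.1675)] [np.float64(2.97), np.float64(-1.705), np.float64(-0.131), np.float64(1.409)]
[[211.1999969482422, 212.1999969482422], [241.60000610351562, 266.20001220703125], [338.8999938964844, 233.60000610351562], [303.0, 188.8000030517578]] [[0.4537, 0.0387], [0.429, -0.1344], [0.6456, -0.1679], [0.6706, -0.0055]] centre [ 0.54964798 -0.06458458] [ 0.54980422 -0.06991632] [np.float64(0.2214), np.float64(0.1748), np.float64(0.2192), np.float64(0.1643)] [np.float64(2.941), np.float64(-1.712), np.float64(-0.154), np.float64(1.418)]
```

>>> step_arm:
  steps:
    - {"offset": [0.02,0.005,0],"rot": [0,0,0]}
    - {"offset": [0.02,0.005,0.03],"rot": [0,0,0]}
    - {"offset": [0.02,0.005,0.07],"rot": [0,0,0]}
    - {"offset": [0.02,0.005,0.11],"rot": [0,0,0]}
    - {"offset": [0.02,0.005,0.15],"rot": [0,0,0]}
    - {"offset": [0.02,0.005,0.17],"rot": [0,0,0]}
    - {"offset": [0.02,0.005,0.17],"rot": [0,0,0]}
    - {"offset": [0.02,0.005,0.17],"rot": [0,0,0]}

```text
time_s: 50.6
tcp_pos: [0.5542, -0.0627, 0.2822]
eef_rot: [0.748, 0.663, 0.0, 0.0]
contact_force: [-1.2, 0.4, -2.3]
opening: 0.0158
finger_force: 88.6
```

Run:
```python
from plan import *
go([*MC,.2615],-.12)
b=eyes.snapshot('side')
cv2.imwrite('pics/cov3.png',cv2.resize(b[185:305,200:350],(750,600),interpolation=2))
```

```text
off [ 0.008 -0.004  0.069] rot [ 0. -0. -0.] alt [-0. -0.  6.] q6 -0.12 t 50.6
```

View pics/cov3.png

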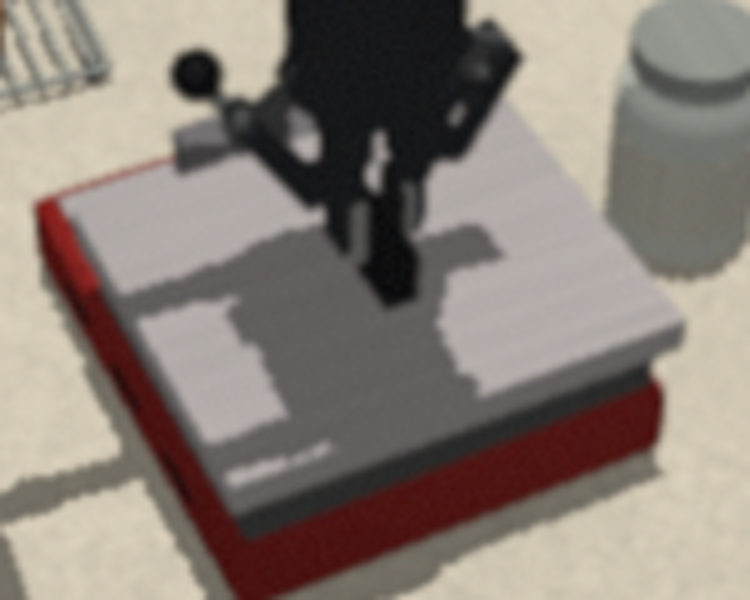

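The skirt hovers just above the mould, aligned on all the sides I can see. Lower slowly.

>>> step_arm:
  steps:
    - {"offset": [0.008,-0.003,0.01],"rot": [0,0,0]}
    - {"offset": [0.008,-0.003,0.02],"rot": [0,0,0]}
    - {"offset": [0.008,-0.003,0.03],"rot": [0,0,0]}
    - {"offset": [0.008,-0.003,0.038],"rot": [0,0,0]}
    - {"offset": [0.008,-0.003,0.045],"rot": [0,0,0]}
    - {"offset": [0.008,-0.003,0.045],"rot": [0,0,0]}

```text
time_s: 51.25
tcp_pos: [0.5533, -0.0601, 0.2684]
eef_rot: [0.748, 0.663, -0.0, -0.0]
contact_force: [-0.7, 0.8, -3.5]
opening: 0.0158
finger_force: 88.6
```

>>> step_arm:
  steps:
    - {"offset": [0,0,0.007],"rot": [0,0,0]}
    - {"offset": [0,0,0.014],"rot": [0,0,0]}
    - {"offset": [0,0,0.02],"rot": [0,0,0]}
    - {"offset": [0,0,0.02],"rot": [0,0,0]}
    - {"offset": [0,0,0.02],"rot": [0,0,0]}

```text
time_s: 51.75
tcp_pos: [0.5534, -0.0601, 0.2627]
eef_rot: [0.748, 0.663, 0.0, -0.0]
contact_force: [0.8, 0.8, -4.4]
opening: 0.0159
finger_force: 88.6
```

>>> step_arm:
  steps:
    - {"offset": [0,0,0.003],"rot": [0,0,0]}
    - {"offset": [0,0,0.006],"rot": [0,0,0]}
    - {"offset": [0,0,0.006],"rot": [0,0,0]}
    - {"offset": [0,0,0.006],"rot": [0,0,0]}

```text
time_s: 52.15
tcp_pos: [0.5535, -0.0601, 0.2615]
eef_rot: [0.748, 0.663, 0.0, 0.0]
contact_force: [-1.2, 0.3, 1.7]
opening: 0.016
finger_force: 89.3
```

Contact: the weight now rests on the mould, at the predicted height. Release, rise and move clear.

>>> step_arm:
  steps:
    - {"offset": [0,0,0],"rot": [0,0,0]}
    - {"offset": [0,0,0],"rot": [0,0,0]}
    - {"offset": [0,0,0],"rot": [0,0,0]}
    - {"offset": [0,0,0],"rot": [0,0,0]}
    - {"offset": [0,0,-0.08],"rot": [0,0,0]}
    - {"offset": [0,0,-0.2],"rot": [0,0,0]}
    - {"offset": [0,0,-0.35],"rot": [0,0,0]}
    - {"offset": [0,0,-0.5],"rot": [0,0,0]}
    - {"offset": [0,0,-0.5],"rot": [0,0,0]}
  jaw: 0.55

```text
time_s: 53.05
tcp_pos: [0.5549, -0.0604, 0.418]
eef_rot: [0.748, 0.664, 0.004, 0.006]
contact_force: [0.4, 0.1, -0.0]
opening: 0.0472
finger_force: 0.0
```

>>> step_arm:
  steps:
    - {"offset": [0,-0.12,0],"rot": [0,0,0]}
    - {"offset": [0,-0.26,0],"rot": [0,0,0]}
    - {"offset": [0,-0.4,0],"rot": [0,0,0]}
    - {"offset": [0,-0.54,0],"rot": [0,0,0]}
    - {"offset": [0,-0.68,0],"rot": [0,0,0]}
    - {"offset": [0,-0.78,0],"rot": [0,0,0]}
    - {"offset": [0,-0.8,0],"rot": [0,0,0]}
    - {"offset": [0,-0.8,0],"rot": [0,0,0]}

```text
time_s: 53.85
tcp_pos: [0.3144, -0.0313, 0.411]
eef_rot: [0.748, 0.663, 0.0, 0.001]
contact_force: [0.8, -0.2, 0.6]
opening: 0.0471
finger_force: 0.0
```

Run:
```python
from plan import *
b=eyes.snapshot('side');a=eyes.snapshot('top');print(arm.read_state()['tcp_pos'])
cv2.imwrite('pics/fin.png',np.hstack([cv2.resize(a[150:330,95:345],(400,288),interpolation=2),cv2.resize(b[120:300,110:360],(400,288),interpolation=2)]))
h=[]
for n,im,r in(('side',b,(205,270,240,310)),('top',a,(215,260,275,320))):
    V=im.max(2);m=np.zeros(V.shape,bool);m[r[0]:r[1],r[2]:r[3]]=1
    for c,k,q in blobs(m&(V<60),60): print(n,c.round(1),k);h.append(c)
if len(h)==2: print(tri(*h),'expect ~',MC,.088)
```

```text
[ 0.31614848 -0.03169904  0.41116988]
side [273.3 239.2] 244
top [291.4 236.3] 150
(array([ 0.55273138, -0.0592793 ,  0.08851342]), np.float64(0.00010466340750388866)) expect ~ [ 0.5534 -0.0603] 0.088
```

View pics/fin.png

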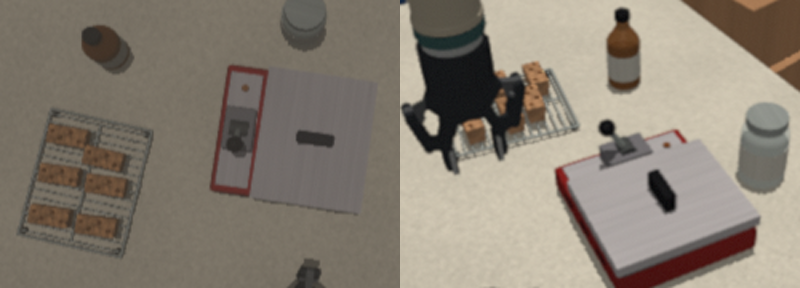

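The cover sits level and centred, the six bars are flat on the rack, the toggle is off and the groceries have not moved. Hand in.

```bash
python3 -c "
from plant import arm
print(arm.finish_job())"
```

```text
the job is handed in; nothing more can be done
None
```

Job handed in at about 54 s (judge's verdict not shown): the toggle is off, all six bars lie flat and separate on the rack (one was knocked about 3 cm but stayed flat), the cover is home over the empty mould, and the groceries were left alone.

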